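# Pack the sharpening case and shut its lid

### The job

Pack up the sharpening kit: take the file that was left lying across the open case and lay it flat in the wooden tray, lay the sharpening stone flat in the empty rear bay of the case, then lower the clear lid gently until it is fully shut, and let go. The lid opens only part of the way, so the stone has to go in at a slant from the front, under it. Do not drop the stone, do not slam the lid, and leave the glue bottle, the can, the tape measure and the wood offcut where they stand.

Things in the scene. Friction and masses are not known exactly. Their poses are not given: they have to be found in the camera images.
- case: Base of a shallow black case, fixed, 210 (x) x 210 (y) x 24 mm; floor and walls 4 mm. Origin: centre of its underside. Hinge on its +x side; its open front (-x) faces roughly away from the robot. Ribs up to z = 14 mm part a filled front strip (x -101 to -34 mm, small files up to z = 16 mm) from the empty stone bay and, at its +y side, a bay with a fixed honing guide (to z = 21 mm).
- bay (a point): Centre of the floor of the empty rear bay of the case (4 mm above the bench), axes as the case. The bay spans 131 mm in x and 113 mm in y (case x -30 to +101, y -101 to +12 mm). Its centre is 69.5 mm before the hinge axis.
- lid (a joint): Angle of the clear lid, rad: 0 = shut on the base, grows as it opens, end stop at 1.1 (63 degrees). Stiff hinge: the lid stays where it is left and must be pushed all the way (under 1 N m). It starts at 1.0 to 1.1, leaning over the rear bay.
- lid_hinge (a point): Middle of the lid's hinge axis (along the case's y), at x = +105 mm, z = 24.5 mm of the case. Axes turn with the lid: -x runs along the lid to its free edge, z is the lid's outward normal.
- lid_edge (a point): Middle of the lid's free edge, on its outer face: 210 mm from the hinge along the lid's -x and 20 mm along its z. The lid is a clear plate 210 x 210 x 4 mm with 16 mm deep grey walls round its rim, 20 mm deep in all.
- stone: Grey sharpening stone, a plain block 100 (x) x 50 (y) x 28 mm high, about 0.3 kg, lying flat on the bench to one side of the case (left or right). Origin: centre of its underside.
- stone_mid (a point): Centre of the stone, 14 mm above its underside.
- file: Flat hand file, 250 mm long along x, flat underside: steel blade x -125 to +25 mm, 22 mm wide, 8 mm thick; wooden handle x +25 to +125 mm, 24 mm wide, 18 mm thick. About 0.2 kg. Origin: middle of its length, on the underside. It starts across the front strip of the case, on top of the two side walls, and keeps the lid from shutting.
- file_grip (a point): Point on the file's blade near its balance point, at x = -30 mm, 4 mm above the underside: the place to grip it.
- tray: Shallow open wooden tray, fixed to the bench, 300 (x) x 115 (y) x 18 mm high, floor and walls 5 mm thick (inside 290 x 105 mm); on the other side of the case from the stone. Origin: centre of its underside.
- tray_in (a point): Centre of the tray's inner floor (5 mm above the bench), axes as the tray.
- glue: Bystander: white glue bottle, 60 mm diameter, 190 mm tall, standing behind the right side (-y) of the work. Origin: centre of its underside.
- can: Bystander: grey metal can, 66 mm diameter, 150 mm tall, standing behind the left side (+y) of the work. Origin: centre of its underside.
- tape: Bystander: tape measure 70 x 40 x 65 mm high, standing in front of the work, left of the case (+y). Origin: centre of its underside.
- offcut: Bystander: pale wood offcut 50 (x) x 160 (y) x 24 mm high, lying beyond the case. Origin: centre of its underside.
Mind the look-alikes: they are no part of the job. What is meant by the stone is not blue, green or orange, and is the smaller of those in its own colour.

How it is judged:
By the outcome, as a careful person would: the job done as asked, in the order asked, and still so for the second after the job is handed in, with the robot touching nothing.
It also fails if it takes over 72 s, if anything falls off the work surface, if the arm or the gripper's body presses on something with over 40 N, if the wrist force passes 120 N, or if a joint passes its speed limit or range.

### The arm

A 7-joint arm with a two-finger parallel gripper is mounted at the origin on the work surface. World frame = base frame: x ahead of the robot, y to its left, z up, the work surface at z = 0. Lengths are in m, angles in rad, forces in N, time in s.
With the tool pointing down it reaches from about 0.4 to 0.75 m from the base axis. Payload 19.5 kg.
Tool frame: the origin (TCP) lies at the very end of the fingers, on their centre line; the grasp point (between the pads) lies 19 mm behind it (grip_point_offset is the distance from the TCP to the grasp point, in m); z points along the fingers, y is the line along which they close (so a half turn about z gives the same grasp; the last joint's range is limited). The gripper opens to 85 mm and grips with 20 to 120 N. Pads are 22 mm wide; open, the fingers measure 114 mm over their backs; the gripper's body (76 mm by 85 mm) begins 54 mm behind the grasp point. The pads swing forward as they close: fully open they stand 13 mm farther back than shut.
Start: joints at [1.178, 0.707, -0.028, 1.485, 0.022, 0.951, -0.075], TCP at [0.198, -0.54, 0.231] pointing down, gripper open.
Joint ranges: [-2.71, 2.71], [-0.32, 2.16], [-1.57, 1.52], [0, 2.45], [-1.46, 4.6], [0, 2.02], [-2.83, 2.83]. Speed limits (rad/s): [1.89, 1.89, 2.57, 2.57, 3.01, 3.01, 3.01].

### API

Orientations are given as a 3x3 rotation matrix whose columns are the frame's x, y, z axes.
In Python, from workcell import get_state, get_image, camera_info, sign_off, grip_point_offset gives the robot as it stands. The module is installed in compiled form; this text tells all that it offers.
- The arm moves only by the tool arm_command, never from a script. Its argument "steps" is a list of rows, each an object of numbers: "tx", "ty", "tz": the shift along the tool's x, y, z in mm; "wx", "wy", "wz": the turn, a rotation vector about the tool's x, y, z in degrees; "gripper": the opening, from -1 (shut) to 1 (fully open). A call has exactly 5 rows; each row shifts and turns the commanded pose from where the row before left it, along the tool's axes as they then stand; what a row does not reach is not made up. A row lasts 1/10 s, in which the tool goes at most 50 mm and 8.59 degrees, less where a joint would pass 70% of its speed; a pose out of reach is approached as far as the arm can. A call is refused whole if a number of a shift passes 50 or a number of a turn 8.59, either way. A call with a gripper value outside its range is refused whole. The fingers move at their own pace and stop on an object; the grip force is fixed at half the most. Time passes only in rows, so rows that do not move let the fingers close, or fill a call up. It gives the time, the measured TCP pose, the force, the opening and the grip force at its end, in the units of the state.
- get_state(): the state, without advancing time (a new reading comes with each control period).
- get_image(name): name is "scene" or "side" or "wrist"; returns (picture, depth): 480x640x3 uint8, red, green, blue; 480x640 float32, m along the optical axis (not along the pixel's ray), 0 where there is no reading.
- camera_info(name): a dict with "intrinsics" (3x3 intrinsics, pixels), "rvec" (rotation vector, rad) and "tvec" (3), from world to camera coordinates, as OpenCV has them; the wrist camera has in their place "T_tool_cam" (4x4, takes a point from camera to tool coordinates, whose origin is the TCP and whose axes are the flange's). Camera axes: x right, y down, z forward; pixel columns grow to the right and rows downward; lengths in m; the calibration is good to about 2 mm. A picture is of the moment at which its call begins: read the wrist's pose just before it. camera_info takes no time and is no camera call.
- sign_off(): hands the job in; it is judged then, once.
The state is a dict: "t": time; "joint_pos": joint angles; "qvel": joint speeds; "joint_torque": joint torques, N m; "tcp_pos": TCP position; "tool_rot": TCP orientation; "wrist_force": force on the tool from outside, world axes, zero at the start; "ft_torque": the same for the moment, N m; "width": finger opening in m; "grasp_force": force on a finger pad.
Only numpy, scipy, OpenCV 4.12 (cv2) and the standard library are available. Lean on these libraries where they do the work, as an engineer would, in place of code of your own. Each camera call takes 0.05 s, during which the arm holds its last target. There are 200 camera calls.

## Working session

There is one attempt and no reset: what is moved stays moved. The work goes in short steps, Python scripts to look and compute and a tool call to move; the robot and the scene stay as the last step left them, time stands still between calls to the robot, and variables do not carry over. Pictures are saved under pics/ and viewed, at most 10 in all, crops included, and the job is handed in when it is done.

Besides the shell and the picture viewer there is one more tool, called after ">>>" by a JSON object that holds its "fn" and its "kwargs". arm_command: Moves the arm, as the interface text tells. Its arguments: {"type":"object","properties":{"steps":{"type":"array"}},"required":["steps"]}

```bash
mkdir -p pics
cat > h.py <<'E'
import numpy as np, cv2
from workcell import *
def cam(n):
    c=camera_info(n); K=np.array(c["intrinsics"])
    if n=="wrist":
        s=get_state(); T=np.eye(4); T[:3,:3]=s["tool_rot"]; T[:3,3]=s["tcp_pos"]
        W=T@np.array(c["T_tool_cam"])
    else:
        R=cv2.Rodrigues(np.array(c["rvec"],float))[0]; W=np.eye(4); W[:3,:3]=R.T; W[:3,3]=-R.T@np.array(c["tvec"],float).ravel()
    return K,W
def shot(n,save=None):
    K,W=cam(n); im,d=get_image(n)
    v,u=np.mgrid[:480,:640]
    P=np.stack([(u-K[0,2])/K[0,0]*d,(v-K[1,2])/K[1,1]*d,d],-1)@W[:3,:3].T+W[:3,3]
    P[d==0]=np.nan
    if save: cv2.imwrite(f"pics/{save}.png",im[:,:,::-1]); np.savez(f"pics/{save}.npz",im=im,P=P,W=W,K=K)
    return im,P
def st():
    s=get_state(); print(round(s["t"],2),np.round(s["tcp_pos"],4),np.round(s["tool_rot"],3).tolist(),s["width"],s["grasp_force"],np.round(s["wrist_force"],1),np.round(s["joint_pos"],3))
    return s
E
python3 - <<'E'
from h import *
a,_=shot("scene","scene0"); b,_=shot("side","side0"); print(grip_point_offset); st()
for n in("scene","side"):print(np.round(cam(n)[1],2).tolist())
E
```

```text
0.0187
0.1 [ 0.1975 -0.5398  0.2309] [[0.939, 0.344, -0.0], [0.344, -0.939, 0.001], [-0.0, -0.001, -1.0]] 0.08545438630133652 0.0 [-0.2  1.7 -0.4] [ 1.178  0.707 -0.028  1.485  0.022  0.951 -0.075]
[[-0.61, 0.64, -0.47, 1.3], [0.79, 0.48, -0.37, 0.52], [-0.01, -0.6, -0.8, 1.3], [0.0, 0.0, 0.0, 1.0]]
[[-0.99, -0.08, 0.11, 0.43], [-0.13, 0.59, -0.8, 1.03], [-0.0, -0.8, -0.6, 0.89], [0.0, 0.0, 0.0, 1.0]]
```

View pics/scene0.png

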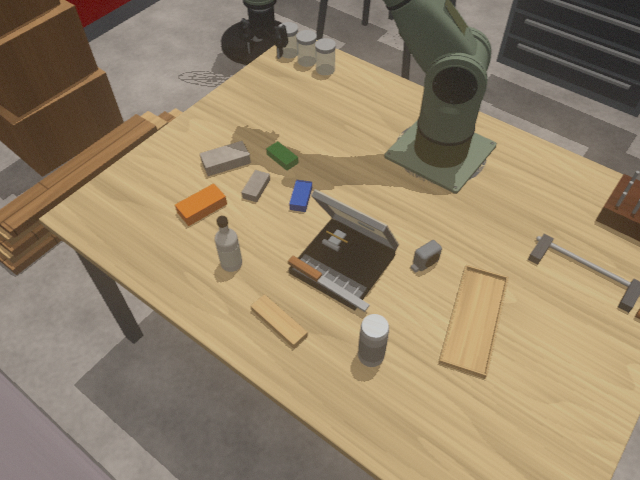

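View pics/side0.png

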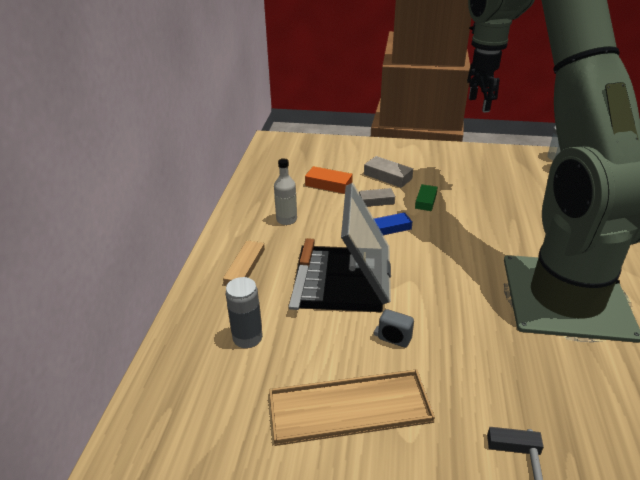

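The stone is the small grey block at scene (256,185). The file lies across the case front from (300,267) to (365,305). The lid leans from (355,215), the tray is at (474,320), and the can, tape, glue and offcut are all visible.

```bash
cat > m.py <<'E'
from h import *
def rect(P,m,zlo,zhi):
    q=P[m&(P[...,2]>zlo)&(P[...,2]<zhi)]
    r=cv2.minAreaRect(q[:,:2].astype(np.float32)*1000); return len(q),np.round(r[0],1),np.round(r[1],1),round(r[2],1),np.round(np.median(q[:,2])*1000,1)
def box(u0,v0,u1,v1):
    m=np.zeros((480,640),bool); m[v0:v1,u0:u1]=1; return m
E
python3 - <<'E'
from m import *
for n,B in(("scene0",dict(stone=(238,165,274,205,.02,.034),blue=(285,175,315,215,.01,.05),tray=(435,262,510,380,.010,.024),file=(285,250,375,315,.026,.05),tape=(405,238,445,275,.055,.075),can=(350,310,395,370,.142,.16),offcut=(245,290,312,350,.018,.03),glue=(210,210,245,275,.1,.2),lid=(310,185,400,250,.06,.3))),("side0",dict(stone=(358,188,398,208,.02,.034),tray=(265,368,440,445,.010,.024),file=(285,235,318,312,.026,.05),tape=(375,308,418,348,.055,.075),can=(220,275,265,350,.142,.16),offcut=(220,238,268,285,.018,.03),lid=(338,180,392,305,.06,.3))):
    P=np.load(f"pics/{n}.npz")["P"]; print(n,"table z",np.nanmedian(P[box(120,180,200,200)][:,2]) if n=="scene0" else np.nanmedian(P[box(300,440,420,470)][:,2]))
    for k,b in B.items():
        print(k,*rect(P,box(*b[:4]),*b[4:]))
    # case
    m=box(285,190,400,310) if n=="scene0" else box(290,180,395,312)
    q=P[m]; print("case z hist",np.histogram(q[:,2],np.arange(-.01,.26,.01))[0]); 
    L=q[q[:,2]>.07]; c=L.mean(0); w,V=np.linalg.eigh(np.cov((L-c).T)); print("lid plane",c,V[:,0], V[:,1],V[:,2],w, "zmax",L[:,2].max())
E
```

```text
File "<stdin>", line 2
    for n,B in(("scene0",dict(stone=(238,165,274,205,.02,.034),blue=(285,175,315,215,.01,.05),tray=(435,262,510,380,.010,.024),file=(285,250,375,315,.026,.05),tape=(405,238,445,275,.055,.075),can=(350,310,395,370,.142,.16),offcut=(245,290,312,350,.018,.03),glue=(210,210,245,275,.1,.2),lid=(310,185,400,250,.06,.3))),("side0",dict(stone=(358,188,398,208,.02,.034),tray=(265,368,440,445,.010,.024),file=(285,235,318,312,.026,.05),tape=(375,308,418,348,.055,.075),can=(220,275,265,350,.142,.16),offcut=(220,238,268,285,.018,.03),lid=(338,180,392,305,.06,.3))):
                                                                                                                                                                                                                                                                                                                                                                                                                                                                                                                                                                             ^
SyntaxError: invalid syntax
```

Run:
```python
from m import *
S=[("scene0",dict(stone=(238,165,274,205,.02,.034),blue=(285,175,315,215,.01,.05),tray=(435,262,510,380,.010,.024),file=(285,250,375,315,.026,.05),tape=(405,238,445,275,.055,.075),can=(350,310,395,370,.142,.16),offcut=(245,290,312,350,.018,.03),glue=(210,210,245,275,.1,.2),lid=(310,185,400,250,.06,.3))),("side0",dict(stone=(358,188,398,208,.02,.034),tray=(265,368,440,445,.010,.024),file=(285,235,318,312,.026,.05),tape=(375,308,418,348,.055,.075),can=(220,275,265,350,.142,.16),offcut=(220,238,268,285,.018,.03),lid=(338,180,392,305,.06,.3)))]
for n,B in S:
    P=np.load(f"pics/{n}.npz")["P"]; print(n,"table z",np.nanmedian(P[box(120,180,200,200)][:,2]) if n=="scene0" else np.nanmedian(P[box(300,440,420,470)][:,2]))
    for k,b in B.items():
        try: print(k,*rect(P,box(*b[:4]),*b[4:]))
        except Exception as e: print(k,"none")
    m=box(285,190,400,310) if n=="scene0" else box(290,180,395,312)
    q=P[m]; q=q[~np.isnan(q[:,0])]; print("case z hist",np.histogram(q[:,2],np.arange(-.01,.26,.01))[0]); 
    L=q[q[:,2]>.07]; c=L.mean(0); w,V=np.linalg.eigh(np.cov((L-c).T)); print("lid plane",c.round(3),V.T.round(3),w, "zmax",L[:,2].max())
```

```text
scene0 table z -0.0009513084042513942
stone 431 [ 474.7 -361.4] [107.5  52.5] 15.5 26.9
blue 509 [ 424.7 -228.4] [111.9  51.4] 27.0 26.4
tray 822 [482.6 377.8] [304.4 122.2] 16.8 16.3
file 861 [623.7  27.8] [196.2 224.7] 37.2 33.5
tape 335 [403.6 190.3] [42.3 71.2] 69.5 63.6
can 538 [722.6 227.2] [62.3 60.6] 8.3 149.4
offcut 1095 [789.4 -10. ] [161.6  52. ] 83.6 23.4
glue 544 [ 728.9 -227. ] [51.  58.5] 59.8 131.9
lid 1110 [487.8   8.2] [101.6 212.6] 3.2 210.8
case z hist [3945 5092 1449 1083  774  242   54   47   52   55   56   57   22   18
   16   20   14   12   17   14   14  108  560   26    0    0]
lid plane [0.509 0.014 0.18 ] [[ 0.872  0.055 -0.487]
 [-0.49   0.12  -0.864]
 [ 0.01   0.991  0.131]] [3.51206209e-05 3.47542462e-03 5.04996477e-03] zmax 0.22596000323112397
side0 table z 0.000878355379224427
stone 370 [ 477.5 -359.5] [100.3  59.8] 17.0 28.4
tray 1774 [482.1 381.4] [300.5 119.4] 17.1 17.0
file 731 [619.   28.8] [ 61.3 253.2] 2.3 34.0
tape 504 [403.8 191.1] [43.8 70.8] 73.7 64.4
can 556 [723.7 229.4] [59.  62.8] 44.2 150.4
offcut 797 [791.2  -8. ] [165.8  53.6] 82.6 24.5
lid 2866 [487.3   8.4] [103.3 219.7] 3.4 156.5
case z hist [1455 5137 1755 1033  808  374  195  194  152  165  165  164  171  181
  161  154  154  166  156  167  169  178  492   53    0    0]
lid plane [0.5   0.023 0.155] [[ 0.761  0.357 -0.542]
 [-0.501 -0.207 -0.84 ]
 [-0.412  0.911  0.021]] [0.0009772  0.0027097  0.00824264] zmax 0.22282364277435107
```

```bash
cat >> h.py <<'E'
from scipy.spatial.transform import Rotation as Ro
def RT(yaw,tilt=0,about='y'):
    """tool down, tool-y at world yaw (deg); then turned by tilt deg about tool y or x"""
    a=np.radians(yaw); y=np.array([np.cos(a),np.sin(a),0]); z=np.array([0,0,-1.]); x=np.cross(y,z)
    return np.stack([x,y,z],1)@Ro.from_euler(about,tilt,degrees=True).as_matrix()
def plan(p1,R1,n=None,start=None,vmax=48,amax=8.5):
    if start is None:
        s=get_state(); start=(np.array(s["tcp_pos"]),np.array(s["tool_rot"]))
    p0,R0=start; p1=np.array(p1,float)
    w=Ro.from_matrix(R0.T@R1).as_rotvec(degrees=True)
    need=max(np.linalg.norm(p1-p0)*1000/vmax,np.linalg.norm(w)/amax); n=n or int(np.ceil(need))
    R=R0
    print("rows",n,"need %.1f"%need)
    for k in range(n):
        t=R.T@(p1-p0)/n*1000; print(np.round(t,1).tolist(),np.round(w/n,2).tolist()) if k in(0,n//2,n-1) or np.linalg.norm(w)>1 and np.linalg.norm(p1-p0)>.001 else 0
        R=R@Ro.from_rotvec(w/n,degrees=True).as_matrix()
    return p1,R1
E
python3 - <<'E'
from m import *
print(np.round(camera_info("wrist")["T_tool_cam"],3).tolist(),np.round(camera_info("wrist")["intrinsics"],0).tolist())
s=plan([.30,-.42,.42],RT(0))
plan([.60,.02,.42],RT(0),start=s)
E
```

```text
[[0.0, -0.95, -0.311, 0.08], [1.0, 0.0, 0.0, 0.001], [-0.0, -0.311, 0.95, -0.143], [0.0, 0.0, 0.0, 1.0]] [[423.0, 0.0, 321.0], [0.0, 423.0, 244.0], [0.0, 0.0, 1.0]]
rows 9 need 8.2
[15.3, -8.6, -21.0] [-0.01, -0.0, -7.77]
[16.3, -6.5, -21.0] [-0.01, -0.0, -7.77]
[17.0, -4.2, -21.0] [-0.01, -0.0, -7.77]
[17.4, -1.9, -21.0] [-0.01, -0.0, -7.77]
[17.5, 0.5, -21.0] [-0.01, -0.0, -7.77]
[17.3, 2.9, -21.0] [-0.01, -0.0, -7.77]
[16.7, 5.2, -21.0] [-0.01, -0.0, -7.77]
[15.9, 7.4, -21.0] [-0.01, -0.0, -7.77]
[14.7, 9.5, -21.0] [-0.01, -0.0, -7.77]
rows 12 need 11.1
[36.7, 25.0, 0.0] [0.0, 0.0, 0.0]
[36.7, 25.0, 0.0] [0.0, 0.0, 0.0]
[36.7, 25.0, 0.0] [0.0, 0.0, 0.0]
```

>>> {"fn": "arm_command", "kwargs": {"steps": [{"tx":15,"ty":-9,"tz":-21,"wz":-7.8,"gripper":-0.1},{"tx":16,"ty":-6,"tz":-21,"wz":-7.8,"gripper":-0.1},{"tx":17,"ty":-4,"tz":-21,"wz":-7.8,"gripper":-0.1},{"tx":17,"ty":-2,"tz":-21,"wz":-7.8,"gripper":-0.1},{"tx":17,"ty":0,"tz":-21,"wz":-7.8,"gripper":-0.1}]}}

```text
validation failed for argument at $.st...
```

>>> {"fn": "arm_command", "kwargs": {"steps": [{"tx":17,"ty":3,"tz":-21,"wz":-7.8,"gripper":-0.1},{"tx":17,"ty":5,"tz":-21,"wz":-7.8,"gripper":-0.1},{"tx":16,"ty":7,"tz":-21,"wz":-7.8,"gripper":-0.1},{"tx":15,"ty":9,"tz":-21,"wz":-7.8,"gripper":-0.1},{"tx":36,"ty":25,"tz":0,"wz":0,"gripper":-0.1}]}}

```text
validation failed for argument at $.st...
```

>>> {"fn": "arm_command", "kwargs": {"steps": [{"tx":36,"ty":25,"gripper":-0.1},{"tx":36,"ty":25,"gripper":-0.1},{"tx":36,"ty":25,"gripper":-0.1},{"tx":36,"ty":25,"gripper":-0.1},{"tx":36,"ty":25,"gripper":-0.1}]}}

```text
validation failed for argument at $.st...
```

>>> {"fn": "arm_command", "kwargs": {"steps": [{"tx":36,"ty":25,"gripper":-0.1},{"tx":36,"ty":25,"gripper":-0.1},{"tx":36,"ty":25,"gripper":-0.1},{"tx":36,"ty":25,"gripper":-0.1},{"tx":36,"ty":25,"gripper":-0.1}]}}

```text
validation failed for argument at $.st...
```

>>> {"fn": "arm_command", "kwargs": {"steps": [{"tx":15,"ty":-9,"tz":-21,"wx":0,"wy":0,"wz":-7.8,"gripper":-0.1},{"tx":16,"ty":-6,"tz":-21,"wx":0,"wy":0,"wz":-7.8,"gripper":-0.1},{"tx":17,"ty":-4,"tz":-21,"wx":0,"wy":0,"wz":-7.8,"gripper":-0.1},{"tx":17,"ty":-2,"tz":-21,"wx":0,"wy":0,"wz":-7.8,"gripper":-0.1},{"tx":17,"ty":0,"tz":-21,"wx":0,"wy":0,"wz":-7.8,"gripper":-0.1}]}}

```text
t: 0.6
tcp_pos: [0.2533, -0.4733, 0.337]
tool_rot: [[0.509, 0.861, -0.0], [0.861, -0.509, 0.0], [0.0, -0.001, -1.0]]
wrist_force: [-0.8, -0.6, 0.0]
width: 0.0388
grasp_force: 0.0
```

>>> {"fn": "arm_command", "kwargs": {"steps": [{"tx":17,"ty":3,"tz":-21,"wx":0,"wy":0,"wz":-7.8,"gripper":-0.1},{"tx":17,"ty":5,"tz":-21,"wx":0,"wy":0,"wz":-7.8,"gripper":-0.1},{"tx":16,"ty":7,"tz":-21,"wx":0,"wy":0,"wz":-7.8,"gripper":-0.1},{"tx":15,"ty":9,"tz":-21,"wx":0,"wy":0,"wz":-7.8,"gripper":-0.1},{"tx":36,"ty":25,"tz":0,"wx":0,"wy":0,"wz":0,"gripper":-0.1}]}}

```text
t: 1.1
tcp_pos: [0.3217, -0.3852, 0.4216]
tool_rot: [[-0.008, 1.0, 0.001], [1.0, 0.008, -0.002], [-0.002, 0.001, -1.0]]
wrist_force: [2.6, 0.0, -0.3]
width: 0.0383
grasp_force: 0.0
```

>>> {"fn": "arm_command", "kwargs": {"steps": [{"tx":36,"ty":25,"tz":0,"wx":0,"wy":0,"wz":0,"gripper":-0.1},{"tx":36,"ty":25,"tz":0,"wx":0,"wy":0,"wz":0,"gripper":-0.1},{"tx":36,"ty":25,"tz":0,"wx":0,"wy":0,"wz":0,"gripper":-0.1},{"tx":36,"ty":25,"tz":0,"wx":0,"wy":0,"wz":0,"gripper":-0.1},{"tx":36,"ty":25,"tz":0,"wx":0,"wy":0,"wz":0,"gripper":-0.1}]}}

```text
t: 1.6
tcp_pos: [0.4469, -0.2017, 0.4202]
tool_rot: [[-0.005, 1.0, -0.0], [1.0, 0.005, 0.0], [0.0, -0.0, -1.0]]
wrist_force: [0.8, -1.1, -0.1]
width: 0.0386
grasp_force: 0.0
```

>>> {"fn": "arm_command", "kwargs": {"steps": [{"tx":36,"ty":25,"tz":0,"wx":0,"wy":0,"wz":0,"gripper":-0.1},{"tx":36,"ty":25,"tz":0,"wx":0,"wy":0,"wz":0,"gripper":-0.1},{"tx":36,"ty":25,"tz":0,"wx":0,"wy":0,"wz":0,"gripper":-0.1},{"tx":36,"ty":25,"tz":0,"wx":0,"wy":0,"wz":0,"gripper":-0.1},{"tx":36,"ty":25,"tz":0,"wx":0,"wy":0,"wz":0,"gripper":-0.1}]}}

```text
t: 2.1
tcp_pos: [0.571, -0.021, 0.4201]
tool_rot: [[-0.005, 1.0, -0.001], [1.0, 0.005, -0.0], [-0.0, -0.001, -1.0]]
wrist_force: [-0.4, -1.3, 0.4]
width: 0.0385
grasp_force: 0.0
```

Run:
```python
from m import *
st(); shot("wrist","w1"); st()
```

```text
2.1 [ 0.571  -0.021   0.4201] [[-0.005, 1.0, -0.001], [1.0, 0.005, -0.0], [-0.0, -0.001, -1.0]] 0.03845722108900986 0.0 [-0.4 -1.3  0.4] [ 0.17   0.588 -0.429  1.068  0.233  1.53  -0.199]
2.15 [ 0.573  -0.0143  0.4189] [[-0.012, 1.0, -0.002], [1.0, 0.012, 0.004], [0.004, -0.002, -1.0]] 0.038291750379134154 0.0 [ 3.5  9.8 -1.8] [ 0.16   0.594 -0.432  1.062  0.233  1.532 -0.203]
```

View pics/w1.png

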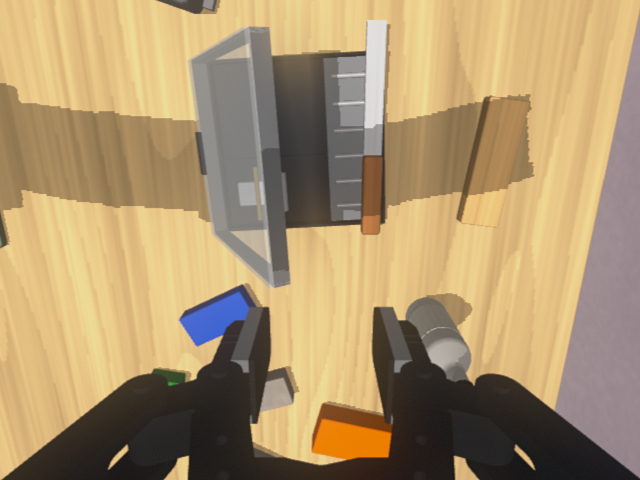

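The wrist picture shows the file from (376,20) to (372,235), handle toward −y. The lid frame spans (190–290, 28–285), the case floor is visible at about (300,140), and the offcut is at (495,160).

Run:
```python
from m import *
D=np.load("pics/w1.npz"); P=D["P"]; im=D["im"].astype(int)
print("table",np.nanmedian(P[box(420,240,480,280)],0))
m=box(350,5,400,245)
print("blade",*rect(P,m,.0275,.037)); print("handle",*rect(P,m,.038,.05)); print("all",*rect(P,m,.0275,.05))
# case: dark pixels
g=im.max(-1); 
for v in (60,90,120,150,180,215):
    print(v,[(u,*np.round(P[v,u]*1000).astype(int)) for u in list(range(268,300,10))+list(range(310,404,5))])
for u in (285,310,330,350):
    print("u",u,[(v,*np.round(P[v,u]*1000).astype(int)) for v in list(range(44,66,3))+list(range(212,236,3))])
# lid outer wall rim
L=(P[...,2]>.06)&box(185,20,295,292)
q=P[L]; c=q.mean(0); w,V=np.linalg.eigh(np.cov((q-c).T)); print("lid",len(q),c.round(3),V.T.round(3),np.sqrt(w),"max",q.max(0),q.min(0))
```

```text
table [ 7.53590039e-01 -1.49104481e-01  5.82733932e-05]
blade 2627 [632.5  26.7] [ 23.1 246.2] 0.2 32.0
handle 1482 [633.6 -49.4] [24.1 98.3] 0.5 41.8
all 4119 [632.8  25.6] [ 24.1 248.4] 0.6 32.8
60 [(268, np.int64(530), np.int64(91), np.int64(211)), (278, np.int64(518), np.int64(109), np.int64(14)), (288, np.int64(530), np.int64(110), np.int64(8)), (298, np.int64(542), np.int64(110), np.int64(4)), (310, np.int64(557), np.int64(110), np.int64(3)), (315, np.int64(563), np.int64(110), np.int64(4)), (320, np.int64(569), np.int64(109), np.int64(14)), (325, np.int64(575), np.int64(110), np.int64(13)), (330, np.int64(581), np.int64(110), np.int64(11)), (335, np.int64(587), np.int64(110), np.int64(11)), (340, np.int64(593), np.int64(110), np.int64(12)), (345, np.int64(599), np.int64(110), np.int64(11)), (350, np.int64(605), np.int64(110), np.int64(12)), (355, np.int64(611), np.int64(110), np.int64(12)), (360, np.int64(617), np.int64(110), np.int64(11)), (365, np.int64(621), np.int64(108), np.int64(29)), (370, np.int64(627), np.int64(108), np.int64(29)), (375, np.int64(632), np.int64(108), 
[... 8787 characters left out ...]
.int64(108), np.int64(12)), (65, np.int64(605), np.int64(104), np.int64(13)), (212, np.int64(610), np.int64(-78), np.int64(12)), (215, np.int64(610), np.int64(-82), np.int64(11)), (218, np.int64(610), np.int64(-86), np.int64(12)), (221, np.int64(609), np.int64(-88), np.int64(21)), (224, np.int64(609), np.int64(-91), np.int64(25)), (227, np.int64(611), np.int64(-102), np.int64(1)), (230, np.int64(611), np.int64(-106), np.int64(0)), (233, np.int64(611), np.int64(-110), np.int64(2))]
lid 17262 [0.499 0.016 0.176] [[ 0.855  0.05  -0.517]
 [-0.519  0.047 -0.853]
 [-0.018  0.998  0.066]] [0.00494248 0.05406457 0.06034716] max [0.54250417 0.11363646 0.22164646] [ 0.42915288 -0.10120029  0.06000648]
```

Run:
```python
from h import *
st()
s=plan([.6325,.0555,.13],RT(1.2)); plan([.6325,.0555,.025],RT(1.2),start=s,vmax=25)
```

```text
2.15 [ 0.573  -0.0143  0.4189] [[-0.012, 1.0, -0.002], [1.0, 0.012, 0.004], [0.004, -0.002, -1.0]] 0.038291750379134154 0.0 [ 3.5  9.8 -1.8] [ 0.16   0.594 -0.432  1.062  0.233  1.532 -0.203]
rows 7 need 6.3
[9.7, 8.7, 41.3] [-0.01, -0.03, -0.07]
[9.8, 8.7, 41.3] [-0.01, -0.03, -0.07]
[9.8, 8.7, 41.3] [-0.01, -0.03, -0.07]
rows 5 need 4.2
[0.0, 0.0, 21.0] [0.0, 0.0, 0.0]
[0.0, 0.0, 21.0] [0.0, 0.0, 0.0]
[0.0, 0.0, 21.0] [0.0, 0.0, 0.0]
```

>>> {"fn": "arm_command", "kwargs": {"steps": [{"tx":10,"ty":9,"tz":40,"wx":0,"wy":0,"wz":0,"gripper":-0.2},{"tx":10,"ty":9,"tz":40,"wx":0,"wy":0,"wz":0,"gripper":-0.2},{"tx":10,"ty":9,"tz":40,"wx":0,"wy":0,"wz":0,"gripper":-0.2},{"tx":10,"ty":9,"tz":40,"wx":0,"wy":0,"wz":0,"gripper":-0.2},{"tx":10,"ty":9,"tz":40,"wx":0,"wy":0,"wz":0,"gripper":-0.2}]}}

```text
t: 2.65
tcp_pos: [0.6151, 0.028, 0.2186]
tool_rot: [[-0.005, 1.0, -0.0], [1.0, 0.005, 0.0], [0.0, -0.0, -1.0]]
wrist_force: [0.8, -0.0, -0.5]
width: 0.0345
grasp_force: 0.0
```

>>> {"fn": "arm_command", "kwargs": {"steps": [{"tx":10,"ty":9,"tz":40,"wx":0,"wy":0,"wz":0,"gripper":-0.2},{"tx":0,"ty":0,"tz":40,"wx":0,"wy":0,"wz":0,"gripper":-0.2},{"tx":0,"ty":0,"tz":0,"wx":0,"wy":0,"wz":0,"gripper":-0.2},{"tx":0,"ty":0,"tz":0,"wx":0,"wy":0,"wz":0,"gripper":-0.2},{"tx":0,"ty":0,"tz":0,"wx":0,"wy":0,"wz":0,"gripper":-0.2}]}}

```text
t: 3.15
tcp_pos: [0.6249, 0.0376, 0.1426]
tool_rot: [[-0.005, 1.0, 0.003], [1.0, 0.005, 0.0], [0.0, 0.003, -1.0]]
wrist_force: [1.4, -0.0, 0.7]
width: 0.034
grasp_force: 0.0
```

Run:
```python
from m import *
st(); im,P=shot("wrist","w2")
m=box(300,0,460,300)
print("blade",*rect(P,m,.0275,.037)); print("handle",*rect(P,m,.038,.05))
s=plan([.6325,.0555,.025],RT(1.2))
```

```text
3.15 [0.6249 0.0376 0.1426] [[-0.005, 1.0, 0.003], [1.0, 0.005, 0.0], [0.0, 0.003, -1.0]] 0.03396393047562004 0.0 [ 1.4 -0.   0.7] [ 0.054  0.906 -0.364  1.386  0.362  0.913 -0.399]
blade 9397 [633.5  73.6] [ 23.5 153. ] 0.3 32.2
handle 112 [ 6.338e+02 -4.000e-01] [ 2.8 23.2] 89.8 39.9
rows 3 need 2.5
[5.9, 2.5, 39.2] [0.06, -0.0, -0.31]
[5.9, 2.5, 39.2] [0.06, -0.0, -0.31]
[5.9, 2.6, 39.2] [0.06, -0.0, -0.31]
```

View pics/w2.png

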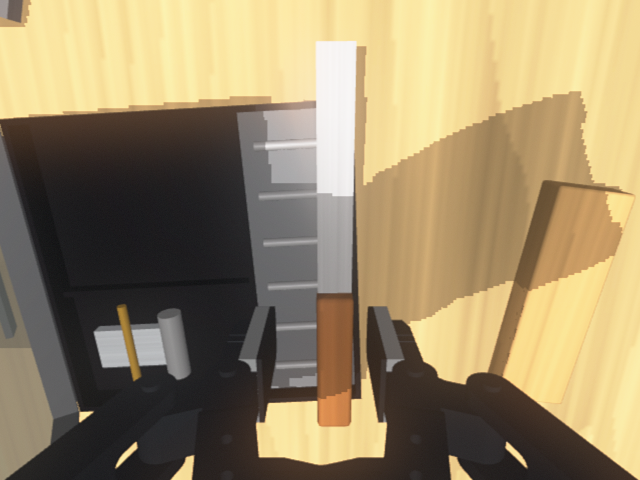

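The file lies straight in the picture between (318,42) and (350,425), and the fingers straddle its line at x of about 335. The honing guide is at (140,340).

>>> {"fn": "arm_command", "kwargs": {"steps": [{"tx":9,"ty":4.3,"tz":10,"wx":0,"wy":0,"wz":0,"gripper":-0.2},{"tx":8.5,"ty":4.3,"tz":30,"wx":0,"wy":0,"wz":0,"gripper":-0.2},{"tx":0,"ty":0,"tz":32,"wx":0,"wy":0,"wz":0,"gripper":-0.2},{"tx":0,"ty":0,"tz":25,"wx":0,"wy":0,"wz":0,"gripper":-0.2},{"tx":0,"ty":0,"tz":16,"wx":0,"wy":0,"wz":0,"gripper":-0.2}]}}

```text
t: 3.7
tcp_pos: [0.6322, 0.0559, 0.0256]
tool_rot: [[-0.006, 1.0, -0.001], [1.0, 0.006, 0.0], [0.0, -0.001, -1.0]]
wrist_force: [-0.3, 0.7, 0.8]
width: 0.0344
grasp_force: 0.0
```

>>> {"fn": "arm_command", "kwargs": {"steps": [{"tx":0,"ty":0,"tz":4.5,"wx":0,"wy":0,"wz":0,"gripper":-0.2},{"tx":0,"ty":0,"tz":0,"wx":0,"wy":0,"wz":0,"gripper":-0.2},{"tx":0,"ty":0,"tz":0,"wx":0,"wy":0,"wz":0,"gripper":-1},{"tx":0,"ty":0,"tz":0,"wx":0,"wy":0,"wz":0,"gripper":-1},{"tx":0,"ty":0,"tz":0,"wx":0,"wy":0,"wz":0,"gripper":-1}]}}

```text
t: 4.2
tcp_pos: [0.6336, 0.0555, 0.0243]
tool_rot: [[-0.005, 1.0, 0.003], [1.0, 0.005, 0.001], [0.001, 0.003, -1.0]]
wrist_force: [1.5, 1.6, 7.7]
width: 0.02
grasp_force: 61.4
```

Run:
```python
from h import *
s=get_state(); a=(np.array([.6335,.0555,.27]),RT(.3))
s=plan([.453,.371,.27],RT(107),start=a,n=15)
```

```text
rows 15 need 12.6
[21.1, -11.9, 0.0] [-0.0, -0.0, -7.11]
[22.4, -9.2, 0.0] [-0.0, -0.0, -7.11]
[23.4, -6.4, 0.0] [-0.0, -0.0, -7.11]
[24.0, -3.4, 0.0] [-0.0, -0.0, -7.11]
[24.2, -0.4, 0.0] [-0.0, -0.0, -7.11]
[24.1, 2.6, 0.0] [-0.0, -0.0, -7.11]
[23.6, 5.5, 0.0] [-0.0, -0.0, -7.11]
[22.7, 8.4, 0.0] [-0.0, -0.0, -7.11]
[21.5, 11.2, 0.0] [-0.0, -0.0, -7.11]
[20.0, 13.7, 0.0] [-0.0, -0.0, -7.11]
[18.1, 16.1, 0.0] [-0.0, -0.0, -7.11]
[16.0, 18.2, 0.0] [-0.0, -0.0, -7.11]
[13.6, 20.1, 0.0] [-0.0, -0.0, -7.11]
[11.0, 21.6, 0.0] [-0.0, -0.0, -7.11]
[8.2, 22.8, 0.0] [-0.0, -0.0, -7.11]
```

>>> {"fn": "arm_command", "kwargs": {"steps": [{"tx":0,"ty":0,"tz":-10,"wx":0,"wy":0,"wz":0,"gripper":-1},{"tx":0,"ty":0,"tz":-25,"wx":0,"wy":0,"wz":0,"gripper":-1},{"tx":0,"ty":0,"tz":-40,"wx":0,"wy":0,"wz":0,"gripper":-1},{"tx":0,"ty":0,"tz":-40,"wx":0,"wy":0,"wz":0,"gripper":-1},{"tx":0,"ty":0,"tz":-40,"wx":0,"wy":0,"wz":0,"gripper":-1}]}}

```text
t: 4.7
tcp_pos: [0.6322, 0.0552, 0.1805]
tool_rot: [[-0.005, 1.0, 0.0], [1.0, 0.005, 0.0], [0.0, 0.0, -1.0]]
wrist_force: [1.0, -0.5, -1.6]
width: 0.0204
grasp_force: 59.1
```

>>> {"fn": "arm_command", "kwargs": {"steps": [{"tx":0,"ty":0,"tz":-40,"wx":0,"wy":0,"wz":0,"gripper":-1},{"tx":0,"ty":0,"tz":-40,"wx":0,"wy":0,"wz":0,"gripper":-1},{"tx":0,"ty":0,"tz":-10,"wx":0,"wy":0,"wz":0,"gripper":-1},{"tx":0,"ty":0,"tz":0,"wx":0,"wy":0,"wz":0,"gripper":-1},{"tx":0,"ty":0,"tz":0,"wx":0,"wy":0,"wz":0,"gripper":-1}]}}

```text
t: 5.2
tcp_pos: [0.632, 0.0551, 0.267]
tool_rot: [[-0.005, 1.0, -0.001], [1.0, 0.005, -0.0], [-0.0, -0.001, -1.0]]
wrist_force: [0.2, 0.3, -3.1]
width: 0.02
grasp_force: 59.1
```

>>> {"fn": "arm_command", "kwargs": {"steps": [{"tx":21,"ty":-12,"tz":0,"wx":0,"wy":0,"wz":-7.1,"gripper":-1},{"tx":22.5,"ty":-9,"tz":0,"wx":0,"wy":0,"wz":-7.1,"gripper":-1},{"tx":23.5,"ty":-6.5,"tz":0,"wx":0,"wy":0,"wz":-7.1,"gripper":-1},{"tx":24,"ty":-3.5,"tz":0,"wx":0,"wy":0,"wz":-7.1,"gripper":-1},{"tx":24,"ty":-0.5,"tz":0,"wx":0,"wy":0,"wz":-7.1,"gripper":-1}]}}

```text
t: 5.7
tcp_pos: [0.5713, 0.1609, 0.2664]
tool_rot: [[-0.589, 0.808, -0.002], [0.808, 0.589, -0.001], [0.001, -0.002, -1.0]]
wrist_force: [0.4, -0.4, -1.4]
width: 0.0199
grasp_force: 59.1
```

>>> {"fn": "arm_command", "kwargs": {"steps": [{"tx":24,"ty":2.5,"tz":0,"wx":0,"wy":0,"wz":-7.1,"gripper":-1},{"tx":23.5,"ty":5.5,"tz":0,"wx":0,"wy":0,"wz":-7.1,"gripper":-1},{"tx":22.5,"ty":8.5,"tz":0,"wx":0,"wy":0,"wz":-7.1,"gripper":-1},{"tx":21.5,"ty":11,"tz":0,"wx":0,"wy":0,"wz":-7.1,"gripper":-1},{"tx":20,"ty":14,"tz":0,"wx":0,"wy":0,"wz":-7.1,"gripper":-1}]}}

```text
t: 6.2
tcp_pos: [0.5116, 0.2659, 0.2665]
tool_rot: [[-0.949, 0.315, -0.002], [0.315, 0.949, -0.001], [0.002, -0.001, -1.0]]
wrist_force: [0.1, 0.4, -1.3]
width: 0.0199
grasp_force: 59.1
```

>>> {"fn": "arm_command", "kwargs": {"steps": [{"tx":18,"ty":16,"tz":0,"wx":0,"wy":0,"wz":-7.1,"gripper":-1},{"tx":16,"ty":18,"tz":0,"wx":0,"wy":0,"wz":-7.1,"gripper":-1},{"tx":13.5,"ty":20,"tz":0,"wx":0,"wy":0,"wz":-7.1,"gripper":-1},{"tx":11,"ty":21.5,"tz":0,"wx":0,"wy":0,"wz":-7.1,"gripper":-1},{"tx":8,"ty":23,"tz":0,"wx":0,"wy":0,"wz":-7.1,"gripper":-1}]}}

```text
t: 6.7
tcp_pos: [0.4522, 0.3709, 0.2665]
tool_rot: [[-0.956, -0.294, -0.002], [-0.294, 0.956, -0.001], [0.002, -0.001, -1.0]]
wrist_force: [1.2, 0.0, -1.3]
width: 0.0196
grasp_force: 59.1
```

Run:
```python
from m import *
st(); im,P=shot("wrist","w3"); 
m=box(0,0,640,480)
print("tray",*rect(P,m,.012,.022))
shot("scene","scene1")
plan([.453,.371,.06],RT(107))
```

```text
6.7 [0.4522 0.3709 0.2665] [[-0.956, -0.294, -0.002], [-0.294, 0.956, -0.001], [0.002, -0.001, -1.0]] 0.019627250377595197 59.11179721355438 [ 1.2  0.  -1.3] [-0.353  0.793 -0.864  1.372  0.606  1.252  0.613]
tray 6733 [527.2 251.6] [348.4 385.2] 16.7 17.2
rows 5 need 4.3
[-0.5, -0.5, 41.3] [0.01, -0.03, 0.06]
[-0.4, -0.5, 41.3] [0.01, -0.03, 0.06]
[-0.4, -0.5, 41.3] [0.01, -0.03, 0.06]
```

View pics/w3.png

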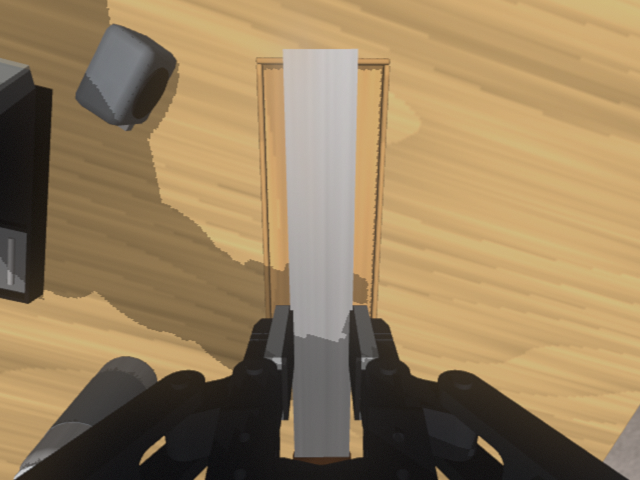

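The held file hangs over the tray, from (285,50) to (355,460), and is centred between the tray walls at x = 262 and 385.

>>> {"fn": "arm_command", "kwargs": {"steps": [{"tx":0,"ty":0,"tz":30,"wx":0,"wy":0,"wz":0,"gripper":-1},{"tx":0,"ty":0,"tz":45,"wx":0,"wy":0,"wz":0,"gripper":-1},{"tx":0,"ty":0,"tz":45,"wx":0,"wy":0,"wz":0,"gripper":-1},{"tx":0,"ty":0,"tz":45,"wx":0,"wy":0,"wz":0,"gripper":-1},{"tx":0,"ty":0,"tz":40,"wx":0,"wy":0,"wz":0,"gripper":-1}]}}

```text
t: 7.3
tcp_pos: [0.4523, 0.3692, 0.0598]
tool_rot: [[-0.958, -0.288, -0.002], [-0.288, 0.958, -0.001], [0.003, -0.001, -1.0]]
wrist_force: [1.1, 0.5, -0.6]
width: 0.02
grasp_force: 59.1
```

>>> {"fn": "arm_command", "kwargs": {"steps": [{"tx":0,"ty":0,"tz":25,"wx":0,"wy":0,"wz":0,"gripper":-1},{"tx":0,"ty":0,"tz":15,"wx":0,"wy":0,"wz":0,"gripper":-1},{"tx":0,"ty":0,"tz":8,"wx":0,"wy":0,"wz":0,"gripper":-1},{"tx":0,"ty":0,"tz":5,"wx":0,"wy":0,"wz":0,"gripper":-1},{"tx":0,"ty":0,"tz":0,"wx":0,"wy":0,"wz":0,"gripper":-1}]}}

```text
t: 7.8
tcp_pos: [0.4532, 0.3705, 0.0101]
tool_rot: [[-0.957, -0.289, 0.0], [-0.289, 0.957, 0.0], [-0.0, 0.0, -1.0]]
wrist_force: [-0.9, -0.2, -1.5]
width: 0.0197
grasp_force: 59.1
```

>>> {"fn": "arm_command", "kwargs": {"steps": [{"tx":0,"ty":0,"tz":2,"wx":0,"wy":0,"wz":0,"gripper":-1},{"tx":0,"ty":0,"tz":2,"wx":0,"wy":0,"wz":0,"gripper":-1},{"tx":0,"ty":0,"tz":0,"wx":0,"wy":0,"wz":0,"gripper":-0.35},{"tx":0,"ty":0,"tz":0,"wx":0,"wy":0,"wz":0,"gripper":0},{"tx":0,"ty":0,"tz":0,"wx":0,"wy":0,"wz":0,"gripper":0}]}}

```text
t: 8.3
tcp_pos: [0.4531, 0.3706, 0.0061]
tool_rot: [[-0.957, -0.289, 0.0], [-0.289, 0.957, 0.0], [-0.0, 0.0, -1.0]]
wrist_force: [0.0, -1.4, 0.2]
width: 0.043
grasp_force: 0.0
```

>>> {"fn": "arm_command", "kwargs": {"steps": [{"tx":0,"ty":0,"tz":-10,"wx":0,"wy":0,"wz":0,"gripper":0},{"tx":0,"ty":0,"tz":-30,"wx":0,"wy":0,"wz":0,"gripper":0},{"tx":0,"ty":0,"tz":-45,"wx":0,"wy":0,"wz":0,"gripper":0.6},{"tx":0,"ty":0,"tz":-45,"wx":0,"wy":0,"wz":0,"gripper":0.6},{"tx":0,"ty":0,"tz":-45,"wx":0,"wy":0,"wz":0,"gripper":0.6}]}}

```text
t: 8.8
tcp_pos: [0.4526, 0.3704, 0.1835]
tool_rot: [[-0.957, -0.29, -0.0], [-0.29, 0.957, 0.001], [0.0, 0.001, -1.0]]
wrist_force: [0.8, -0.2, -0.4]
width: 0.0683
grasp_force: 0.0
```

>>> {"fn": "arm_command", "kwargs": {"steps": [{"tx":0,"ty":0,"tz":-45,"wx":0,"wy":0,"wz":0,"gripper":0.6},{"tx":0,"ty":0,"tz":-45,"wx":0,"wy":0,"wz":0,"gripper":0.6},{"tx":0,"ty":0,"tz":-45,"wx":0,"wy":0,"wz":0,"gripper":0.6},{"tx":0,"ty":0,"tz":-45,"wx":0,"wy":0,"wz":0,"gripper":0.6},{"tx":0,"ty":0,"tz":0,"wx":0,"wy":0,"wz":0,"gripper":0.6}]}}

```text
t: 9.3
tcp_pos: [0.4526, 0.3716, 0.3668]
tool_rot: [[-0.957, -0.29, 0.005], [-0.289, 0.957, 0.006], [-0.006, 0.004, -1.0]]
wrist_force: [0.2, -0.6, -1.5]
width: 0.0683
grasp_force: 0.0
```

Run:
```python
from m import *
st(); im,P=shot("wrist","w4"); im,Q=shot("side","side1")
cv2.imwrite("pics/cmp.png",np.hstack([cv2.resize(cv2.imread("pics/w4.png"),(400,300)),cv2.resize(cv2.imread("pics/side1.png"),(400,300))]))
for yaw in (-73,): print('')
s=plan([.44,-.33,.40],RT(-74))
```

```text
9.3 [0.4526 0.3716 0.3668] [[-0.957, -0.29, 0.005], [-0.289, 0.957, 0.006], [-0.006, 0.004, -1.0]] 0.06828585682707963 0.0 [ 0.2 -0.6 -1.5] [-0.367  0.708 -0.89   1.163  0.533  1.488  0.7  ]

rows 22 need 21.1
[9.8, -30.3, -1.8] [-0.01, 0.0, -8.14]
[14.0, -28.6, -1.8] [-0.01, 0.0, -8.14]
[17.9, -26.4, -1.8] [-0.01, 0.0, -8.14]
[21.4, -23.6, -1.8] [-0.01, 0.0, -8.14]
[24.6, -20.3, -1.8] [-0.01, 0.0, -8.14]
[27.2, -16.6, -1.8] [-0.01, 0.0, -8.14]
[29.3, -12.6, -1.8] [-0.01, 0.0, -8.14]
[30.7, -8.3, -1.8] [-0.01, 0.0, -8.14]
[31.6, -3.9, -1.8] [-0.01, 0.0, -8.14]
[31.8, 0.6, -1.8] [-0.01, 0.0, -8.14]
[31.4, 5.2, -1.8] [-0.01, 0.0, -8.14]
[30.4, 9.6, -1.8] [-0.01, 0.0, -8.14]
[28.7, 13.8, -1.8] [-0.01, 0.0, -8.14]
[26.5, 17.7, -1.8] [-0.01, 0.0, -8.14]
[23.7, 21.3, -1.8] [-0.01, 0.0, -8.14]
[20.5, 24.4, -1.8] [-0.01, 0.0, -8.14]
[16.8, 27.1, -1.7] [-0.01, 0.0, -8.14]
[12.8, 29.2, -1.7] [-0.01, 0.0, -8.14]
[8.5, 30.7, -1.7] [-0.01, 0.0, -8.14]
[4.1, 31.6, -1.7] [-0.01, 0.0, -8.14]
[-0.4, 31.8, -1.7] [-0.01, 0.0, -8.14]
[-4.9, 31.5, -1.7] [-0.01, 0.0, -8.14]
```

View pics/cmp.png

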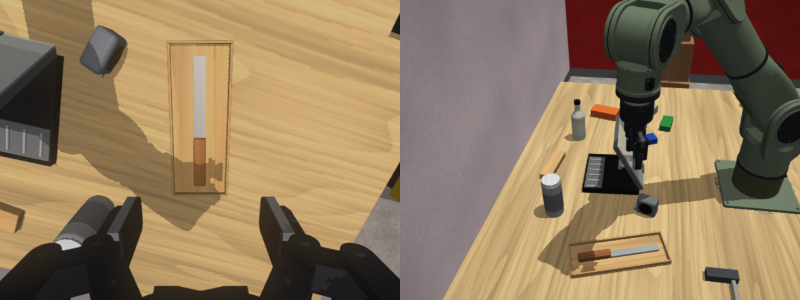

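The file lies flat inside the tray: in the wrist picture it spans (200,57)–(200,185) within walls (170–228, 42–193).

Run:
```python
from h import *
s=plan([.57,-.01,.41],RT(0),n=14); 
plan([.44,-.31,.38],RT(-74),start=s,n=10)
```

```text
rows 14 need 12.6
[-0.2, -28.4, -3.5] [0.01, 0.0, 7.63]
[-3.9, -28.2, -3.4] [0.01, 0.0, 7.63]
[-7.6, -27.4, -3.4] [0.01, 0.0, 7.63]
[-11.2, -26.1, -3.4] [0.01, 0.0, 7.63]
[-14.6, -24.4, -3.4] [0.01, 0.0, 7.63]
[-17.7, -22.3, -3.4] [0.01, 0.0, 7.63]
[-20.5, -19.7, -3.4] [0.01, 0.0, 7.63]
[-22.9, -16.8, -3.4] [0.01, 0.0, 7.63]
[-25.0, -13.6, -3.4] [0.01, 0.0, 7.63]
[-26.6, -10.2, -3.4] [0.01, 0.0, 7.63]
[-27.7, -6.6, -3.4] [0.01, 0.0, 7.63]
[-28.3, -2.9, -3.4] [0.01, 0.0, 7.63]
[-28.4, 0.9, -3.4] [0.01, 0.0, 7.63]
[-28.1, 4.7, -3.4] [0.01, 0.0, 7.63]
rows 10 need 8.7
[-30.0, -13.0, 3.0] [0.0, 0.0, 7.4]
[-31.4, -9.0, 3.0] [0.0, 0.0, 7.4]
[-32.3, -4.9, 3.0] [0.0, 0.0, 7.4]
[-32.7, -0.7, 3.0] [0.0, 0.0, 7.4]
[-32.5, 3.5, 3.0] [0.0, 0.0, 7.4]
[-31.8, 7.7, 3.0] [0.0, 0.0, 7.4]
[-30.5, 11.7, 3.0] [0.0, 0.0, 7.4]
[-28.8, 15.5, 3.0] [0.0, 0.0, 7.4]
[-26.5, 19.1, 3.0] [0.0, 0.0, 7.4]
[-23.8, 22.4, 3.0] [0.0, 0.0, 7.4]
```

>>> {"fn": "arm_command", "kwargs": {"steps": [{"tx":0,"ty":-28,"tz":-3.5,"wx":0,"wy":0,"wz":7.6,"gripper":0.6},{"tx":-4,"ty":-28,"tz":-3.5,"wx":0,"wy":0,"wz":7.6,"gripper":0.6},{"tx":-7.5,"ty":-27.5,"tz":-3.5,"wx":0,"wy":0,"wz":7.6,"gripper":0.6},{"tx":-11,"ty":-26,"tz":-3.5,"wx":0,"wy":0,"wz":7.6,"gripper":0.6},{"tx":-14.5,"ty":-24.5,"tz":-3.5,"wx":0,"wy":0,"wz":7.6,"gripper":0.6}]}}

```text
t: 9.9
tcp_pos: [0.4942, 0.2337, 0.3777]
tool_rot: [[-0.93, 0.367, -0.002], [0.367, 0.93, -0.001], [0.001, -0.001, -1.0]]
wrist_force: [0.3, 0.9, 0.4]
width: 0.0684
grasp_force: 0.0
```

>>> {"fn": "arm_command", "kwargs": {"steps": [{"tx":-17.5,"ty":-22.5,"tz":-3.5,"wx":0,"wy":0,"wz":7.6,"gripper":0.6},{"tx":-20.5,"ty":-19.5,"tz":-3.5,"wx":0,"wy":0,"wz":7.6,"gripper":0.6},{"tx":-23,"ty":-17,"tz":-3.5,"wx":0,"wy":0,"wz":7.6,"gripper":0.6},{"tx":-25,"ty":-13.5,"tz":-3.5,"wx":0,"wy":0,"wz":7.6,"gripper":0.6},{"tx":-26.5,"ty":-10,"tz":-3.5,"wx":0,"wy":0,"wz":7.6,"gripper":0.6}]}}

```text
t: 10.4
tcp_pos: [0.5366, 0.0981, 0.3952]
tool_rot: [[-0.507, 0.862, -0.002], [0.862, 0.507, -0.0], [0.001, -0.002, -1.0]]
wrist_force: [-0.1, -0.2, -0.5]
width: 0.0682
grasp_force: 0.0
```

>>> {"fn": "arm_command", "kwargs": {"steps": [{"tx":-27.5,"ty":-6.5,"tz":-3.5,"wx":0,"wy":0,"wz":7.6,"gripper":0.6},{"tx":-28.5,"ty":-3,"tz":-3.5,"wx":0,"wy":0,"wz":7.6,"gripper":0.6},{"tx":-28.5,"ty":1,"tz":-3.5,"wx":0,"wy":0,"wz":7.6,"gripper":0.6},{"tx":-28,"ty":4.5,"tz":-3.5,"wx":0,"wy":0,"wz":7.6,"gripper":0.6},{"tx":0,"ty":0,"tz":0,"wx":0,"wy":0,"wz":0,"gripper":0.6}]}}

```text
t: 10.9
tcp_pos: [0.5711, -0.0126, 0.4089]
tool_rot: [[0.002, 1.0, -0.002], [1.0, -0.002, -0.001], [-0.001, -0.002, -1.0]]
wrist_force: [0.3, 0.4, 0.7]
width: 0.068
grasp_force: 0.0
```

Run:
```python
from m import *
st(); im,P=shot("wrist","w5"); st()
# walls of the case top z 20..27, fitted by model matching
q=P[box(150,20,460,330)]; q=q[np.isfinite(q[:,0])]; q=q[(abs(q[:,1]-.012)<.13)&(q[:,0]>.49)&(q[:,0]<.66)]
w=q[(q[:,2]>.021)&(q[:,2]<.028)]
print(len(w),*cv2.minAreaRect((w[:,:2]*1000).astype(np.float32)))
from scipy.optimize import minimize
def cost(x):
    c=np.array(x[:2])/1000;a=x[2]
    d=(w[:,:2]-c); X=d@[np.cos(a),np.sin(a)]; Y=d@[-np.sin(a),np.cos(a)]
    e=np.minimum(abs(X-.103),abs(abs(Y)-.103)); return np.mean(np.minimum(e,.006))*1e3   # front at far side
    
r=min((minimize(cost,[542+dx,12+dy,a],method="Nelder-Mead") for dx in(-4,0,4) for dy in(-3,0,3) for a in(.045,.065)),key=lambda r:r.fun); print(r.x,np.degrees(r.x[2]),r.fun)
```

```text
10.9 [ 0.5711 -0.0126  0.4089] [[0.002, 1.0, -0.002], [1.0, -0.002, -0.001], [-0.001, -0.002, -1.0]] 0.06804041017675026 0.0 [0.3 0.4 0.7] [ 0.16   0.592 -0.434  1.102  0.238  1.496 -0.228]
10.95 [ 0.5706 -0.0104  0.4089] [[-0.005, 1.0, -0.002], [1.0, 0.005, -0.0], [-0.0, -0.002, -1.0]] 0.06829088487191576 0.0 [-0.2  2.1 -0.1] [ 0.158  0.591 -0.437  1.104  0.238  1.495 -0.226]
1435 (582.5830078125, 11.798980712890625) (132.98565673828125, 210.3755340576172) 3.194904088973999
[5.43588899e+02 9.67481087e+00 5.84767574e-02] 3.3504713970333087 1.1474450098428786
```

View pics/w5.png

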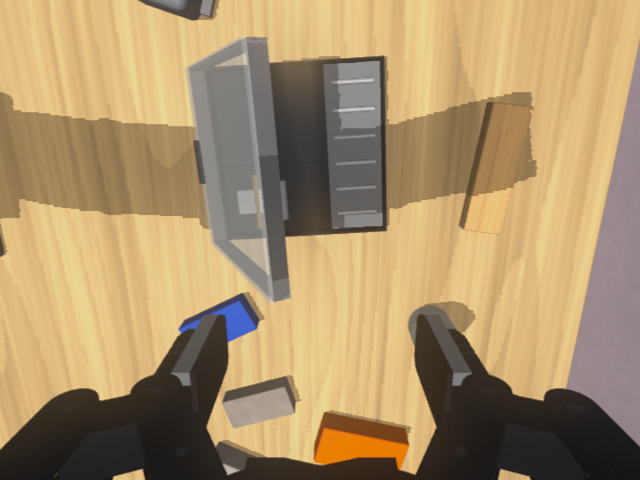

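Run:
```python
from m import *
P=np.load("pics/w5.npz")["P"]
q=rect(P,box(220,374,300,430),.02,.034); print("stone",*q)
c=np.r_[475.8,-360.5,0]/1000 if 0 else np.r_[q[1],0]/1000
yaw=16
xh=np.r_[np.cos(np.radians(yaw)),np.sin(np.radians(yaw)),0]
R=RT(yaw-90,-35); t=c-.003*xh+[0,0,.008]; pre=t-.12*R[:,2]; print(t,pre,R.round(2).tolist())
s=plan([.46,-.28,.36],RT(yaw-90),n=9); plan(pre,R,start=s)
```

```text
stone 2048 [ 474.5 -363.1] [101.5  51.8] 16.3 28.1
[ 0.47161621 -0.36392691  0.008     ] [ 0.53777906 -0.34495502  0.10629825] [[0.79, 0.28, -0.55], [0.23, -0.96, -0.16], [-0.57, 0.0, -0.82]]
rows 9 need 8.7
[-29.9, -12.4, 5.5] [-0.01, 0.01, 8.25]
[-31.4, -8.0, 5.5] [-0.01, 0.01, 8.25]
[-32.2, -3.4, 5.4] [-0.01, 0.01, 8.25]
[-32.4, 1.2, 5.4] [-0.01, 0.01, 8.25]
[-31.8, 5.9, 5.4] [-0.01, 0.01, 8.25]
[-30.7, 10.4, 5.4] [-0.01, 0.01, 8.25]
[-28.9, 14.7, 5.4] [-0.01, 0.01, 8.25]
[-26.5, 18.7, 5.4] [-0.01, 0.01, 8.25]
[-23.5, 22.3, 5.4] [-0.01, 0.01, 8.25]
rows 6 need 5.7
[9.5, 14.0, 42.3] [0.0, -5.83, -0.0]
[13.7, 14.0, 41.1] [0.0, -5.83, -0.0]
[17.8, 14.0, 39.5] [0.0, -5.83, -0.0]
[21.8, 14.0, 37.5] [0.0, -5.83, -0.0]
[25.4, 14.0, 35.1] [0.0, -5.83, -0.0]
[28.9, 14.0, 32.3] [0.0, -5.83, -0.0]
```

>>> {"fn": "arm_command", "kwargs": {"steps": [{"tx":-30,"ty":-12.5,"tz":5.5,"wx":0,"wy":0,"wz":8.25,"gripper":0.8},{"tx":-31.5,"ty":-8,"tz":5.5,"wx":0,"wy":0,"wz":8.25,"gripper":0.8},{"tx":-32,"ty":-3.5,"tz":5.5,"wx":0,"wy":0,"wz":8.25,"gripper":0.8},{"tx":-32.5,"ty":1,"tz":5.5,"wx":0,"wy":0,"wz":8.25,"gripper":0.8},{"tx":-32,"ty":6,"tz":5.5,"wx":0,"wy":0,"wz":8.25,"gripper":0.8}]}}

```text
t: 11.45
tcp_pos: [0.5083, -0.1593, 0.3816]
tool_rot: [[0.656, 0.754, -0.001], [0.754, -0.656, 0.001], [0.0, -0.001, -1.0]]
wrist_force: [1.2, 0.1, 0.8]
width: 0.0769
grasp_force: 0.0
```

>>> {"fn": "arm_command", "kwargs": {"steps": [{"tx":-30.5,"ty":10.5,"tz":5.5,"wx":0,"wy":0,"wz":8.25,"gripper":0.8},{"tx":-29,"ty":14.5,"tz":5.5,"wx":0,"wy":0,"wz":8.25,"gripper":0.8},{"tx":-26.5,"ty":18.5,"tz":5.5,"wx":0,"wy":0,"wz":8.25,"gripper":0.8},{"tx":-23.5,"ty":22,"tz":5.5,"wx":0,"wy":0,"wz":8.25,"gripper":0.8},{"tx":9.5,"ty":14,"tz":42,"wx":0,"wy":-5.8,"wz":0,"gripper":0.8}]}}

```text
t: 11.95
tcp_pos: [0.4705, -0.2943, 0.3218]
tool_rot: [[0.959, 0.267, -0.093], [0.265, -0.964, -0.033], [-0.098, 0.007, -0.995]]
wrist_force: [1.6, -0.8, -0.5]
width: 0.0772
grasp_force: 0.0
```

>>> {"fn": "arm_command", "kwargs": {"steps": [{"tx":13.5,"ty":14,"tz":41,"wx":0,"wy":-5.8,"wz":0,"gripper":0.8},{"tx":18,"ty":14,"tz":39.5,"wx":0,"wy":-5.8,"wz":0,"gripper":0.8},{"tx":22,"ty":14,"tz":37.5,"wx":0,"wy":-5.8,"wz":0,"gripper":0.8},{"tx":25.5,"ty":14,"tz":35,"wx":0,"wy":-5.8,"wz":0,"gripper":0.8},{"tx":29,"ty":14,"tz":32,"wx":0,"wy":-5.8,"wz":0,"gripper":0.8}]}}

```text
t: 12.45
tcp_pos: [0.5374, -0.3405, 0.1127]
tool_rot: [[0.796, 0.281, -0.537], [0.235, -0.96, -0.154], [-0.559, -0.003, -0.829]]
wrist_force: [1.7, -0.0, 1.8]
width: 0.0768
grasp_force: 0.0
```

Run:
```python
from m import *
st(); im,P=shot("wrist","w6")
m=np.hypot(P[...,0]-.475,P[...,1]+.362)<.075
q=rect(P,m,.023,.033);print("stone",*q)
yaw=16.3
xh=np.r_[np.cos(np.radians(yaw)),np.sin(np.radians(yaw)),0]
c=np.r_[q[1],0]/1000; R=RT(yaw-90,-35); t=c-.003*xh+[0,0,.008]; print(t)
plan(t,R)
cv2.imwrite("pics/w6s.png",cv2.resize(cv2.imread("pics/w6.png"),(480,360)))
```

```text
12.45 [ 0.5374 -0.3405  0.1127] [[0.796, 0.281, -0.537], [0.235, -0.96, -0.154], [-0.559, -0.003, -0.829]] 0.07683325882245758 0.0 [ 1.7 -0.   1.8] [ 0.334  1.246  0.074  0.722  0.278  1.657 -0.955]
stone 8456 [ 476.4 -363.5] [101.2  50.1] 16.5 28.2
[ 0.47352058 -0.364342    0.008     ]
rows 3 need 2.4
[-1.0, 2.7, 37.7] [-0.2, -0.02, 0.18]
[-0.9, 2.5, 37.7] [-0.2, -0.02, 0.18]
[-0.9, 2.4, 37.7] [-0.2, -0.02, 0.18]
```

View pics/w6s.png

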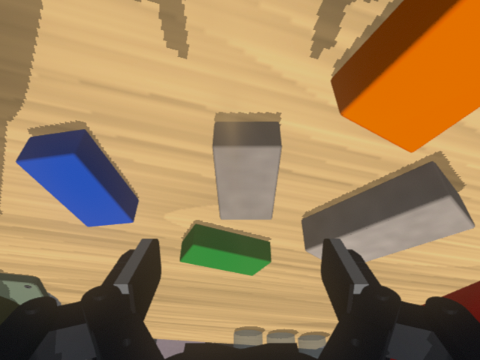

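The stone is at (247,178), centred between the open fingers, with the blue, green and larger grey blocks clear of them.

>>> {"fn": "arm_command", "kwargs": {"steps": [{"tx":-1,"ty":2.5,"tz":25,"wx":-0.2,"wy":0,"wz":0.2,"gripper":0.8},{"tx":-1,"ty":2.5,"tz":30,"wx":-0.2,"wy":0,"wz":0.2,"gripper":0.8},{"tx":-1,"ty":2.5,"tz":30,"wx":-0.2,"wy":0,"wz":0.2,"gripper":0.8},{"tx":0,"ty":0,"tz":18,"wx":0,"wy":0,"wz":0,"gripper":0.8},{"tx":0,"ty":0,"tz":8,"wx":0,"wy":0,"wz":0,"gripper":0.8}]}}

```text
t: 13.0
tcp_pos: [0.4766, -0.3666, 0.0232]
tool_rot: [[0.801, 0.276, -0.532], [0.224, -0.961, -0.162], [-0.556, 0.011, -0.831]]
wrist_force: [0.1, 0.5, -0.6]
width: 0.0767
grasp_force: 0.0
```

>>> {"fn": "arm_command", "kwargs": {"steps": [{"tx":0,"ty":0,"tz":0,"wx":0,"wy":0,"wz":0,"gripper":0.8},{"tx":0,"ty":0,"tz":0,"wx":0,"wy":0,"wz":0,"gripper":0.8},{"tx":0,"ty":0,"tz":0,"wx":0,"wy":0,"wz":0,"gripper":0.8},{"tx":0,"ty":0,"tz":0,"wx":0,"wy":0,"wz":0,"gripper":0.8},{"tx":0,"ty":0,"tz":0,"wx":0,"wy":0,"wz":0,"gripper":0.8}]}}

```text
t: 13.5
tcp_pos: [0.4782, -0.3674, 0.025]
tool_rot: [[0.802, 0.276, -0.53], [0.222, -0.961, -0.164], [-0.554, 0.014, -0.832]]
wrist_force: [0.5, -0.8, 0.1]
width: 0.077
grasp_force: 0.0
```

Run:
```python
from h import *
st(); plan([.4735,-.3643,.008],RT(-73.6,-35))
```

```text
13.5 [ 0.4782 -0.3674  0.025 ] [[0.802, 0.276, -0.53], [0.222, -0.961, -0.164], [-0.554, 0.014, -0.832]] 0.07701645727250334 0.0 [ 0.5 -0.8  0.1] [ 0.386  1.263  0.08   1.027  0.312  1.32  -1.018]
rows 1 need 0.4
[6.4, -4.5, 16.2] [0.45, -1.33, -0.8]
```

>>> {"fn": "arm_command", "kwargs": {"steps": [{"tx":6,"ty":-4.5,"tz":0,"wx":0.5,"wy":-1.3,"wz":-0.8,"gripper":0.8},{"tx":0,"ty":0,"tz":10,"wx":0,"wy":0,"wz":0,"gripper":0.8},{"tx":0,"ty":0,"tz":6,"wx":0,"wy":0,"wz":0,"gripper":0.8},{"tx":0,"ty":0,"tz":0,"wx":0,"wy":0,"wz":0,"gripper":0.8},{"tx":0,"ty":0,"tz":0,"wx":0,"wy":0,"wz":0,"gripper":0.8}]}}

```text
t: 14.0
tcp_pos: [0.4725, -0.3647, 0.0084]
tool_rot: [[0.786, 0.281, -0.55], [0.231, -0.96, -0.161], [-0.573, -0.001, -0.819]]
wrist_force: [-0.6, -0.8, -0.5]
width: 0.0769
grasp_force: 0.0
```

Run:
```python
from h import *
st(); plan([.4735,-.3643,.008],RT(-73.6,-35))
```

```text
14.0 [ 0.4725 -0.3647  0.0084] [[0.786, 0.281, -0.55], [0.231, -0.96, -0.161], [-0.573, -0.001, -0.819]] 0.07693224988490838 0.0 [-0.6 -0.8 -0.5] [ 0.383  1.294  0.081  1.021  0.315  1.322 -1.017]
rows 1 need 0.0
[1.1, -0.1, -0.3] [-0.07, -0.02, -0.04]
```

>>> {"fn": "arm_command", "kwargs": {"steps": [{"tx":0,"ty":0,"tz":0,"wx":0,"wy":0,"wz":0,"gripper":-1},{"tx":0,"ty":0,"tz":0,"wx":0,"wy":0,"wz":0,"gripper":-1},{"tx":0,"ty":0,"tz":0,"wx":0,"wy":0,"wz":0,"gripper":-1},{"tx":0,"ty":0,"tz":0,"wx":0,"wy":0,"wz":0,"gripper":-1},{"tx":-6,"ty":0,"tz":-8,"wx":0,"wy":0,"wz":0,"gripper":-1}]}}

```text
t: 14.5
tcp_pos: [0.472, -0.364, 0.0176]
tool_rot: [[0.785, 0.282, -0.551], [0.232, -0.959, -0.16], [-0.574, -0.002, -0.819]]
wrist_force: [-0.2, -0.5, -3.7]
width: 0.0486
grasp_force: 62.5
```

>>> {"fn": "arm_command", "kwargs": {"steps": [{"tx":-12,"ty":0,"tz":-16,"wx":0,"wy":0,"wz":0,"gripper":-1},{"tx":-23,"ty":0,"tz":-33,"wx":0,"wy":0,"wz":0,"gripper":-1},{"tx":-23,"ty":0,"tz":-33,"wx":0,"wy":0,"wz":0,"gripper":-1},{"tx":0,"ty":0,"tz":0,"wx":0,"wy":0,"wz":0,"gripper":-1},{"tx":0,"ty":0,"tz":0,"wx":0,"wy":0,"wz":0,"gripper":-1}]}}

```text
t: 15.0
tcp_pos: [0.4721, -0.3646, 0.1192]
tool_rot: [[0.787, 0.282, -0.549], [0.231, -0.96, -0.161], [-0.572, -0.001, -0.82]]
wrist_force: [1.3, 0.4, -4.3]
width: 0.049
grasp_force: 63.3
```

Run:
```python
from m import *
s=st(); R=np.array(s["tool_rot"]);p=np.array(s["tcp_pos"])
Q=[]
for n in("scene","side"):
    im,P=shot(n,n+"2"); q=P[np.isfinite(P[...,0])]; q=q[q[:,2]>.06]; Q.append((q-p)@R)
im,P=shot("wrist","w7")
Q=np.vstack(Q)*1000; rad=np.hypot(Q[:,0],Q[:,1]); Q=Q[(rad<200)&(Q[:,2]>-480)]
for a in range(0,-480,-25):
    b=Q[(Q[:,2]<=a)&(Q[:,2]>a-25)]
    if len(b)>5: print(a,len(b),"x",np.percentile(b[:,0],[1,99]).round(),"y",np.percentile(b[:,1],[1,99]).round())
# stone pose in hand from the wrist camera
m=np.linalg.norm(P-(p+R@[0,0,-.01]),axis=-1)<.07
g=P[m]; g=g[g[:,2]>g[:,2].max()-.02]; print("stone top",np.percentile(g[:,2],[5,50,95]))
c=g.mean(0);w,V=np.linalg.svd((g-c),full_matrices=False)[1:]; print(w,V)
```

```text
15.0 [ 0.4721 -0.3646  0.1192] [[0.787, 0.282, -0.549], [0.231, -0.96, -0.161], [-0.572, -0.001, -0.82]] 0.04903750090058208 63.265239000320435 [ 1.3  0.4 -4.3] [ 0.382  1.139  0.085  1.021  0.312  1.465 -0.959]
0 287 x [-37.  47.] y [-40.  26.]
-25 373 x [-9. 47.] y [-43.  24.]
-50 129 x [-16.  16.] y [-64.  21.]
-75 167 x [-17.  19.] y [-70.  12.]
-100 248 x [-17.  19.] y [-70.   8.]
-125 271 x [-35.  37.] y [-42.  -7.]
-150 313 x [-35.  37.] y [-43.  -1.]
-175 252 x [-45.  47.] y [-52.  -5.]
-200 507 x [-44. 192.] y [-66.  -3.]
-225 358 x [-43.  55.] y [-50.  -7.]
-250 277 x [-34.  60.] y [-89. -24.]
-275 737 x [-104.   71.] y [-146.  -14.]
-300 1198 x [-117.   74.] y [-161.   35.]
-325 1846 x [-123.   68.] y [-155.   59.]
-350 4711 x [-164.   48.] y [-149.   47.]
-375 1026 x [-173.  -87.] y [-148.  -61.]
stone top [0.15749152 0.16586178 0.17528418]
[4.45977982 1.27870877 0.65797513] [[ 2.85273241e-01 -9.58445991e-01 -6.79052883e-04]
 [ 9.33039415e-01  2.77549003e-01  2.28919203e-01]
 [-2.19218221e-01 -6.59381060e-02  9.73445190e-01]]
```

Run:
```python
from h import *
R=RT(-86.65,-35); F=np.array([.5017,.0517,.0124]); B=F-.16*R[:,2]; A=F-.25*R[:,2]+[.01,0,.03]; print(A,B)
s0=get_state(); up=np.array([.50,-.34,.25])
s=plan(up,np.array(s0["tool_rot"]),n=4); s=plan(A,R,n=11,start=s); plan(B,R,start=s)
```

```text
[0.65484908 0.06007927 0.24718801] [0.59331541 0.05706273 0.14346433]
rows 4 need 2.9
[-12.0, -3.9, -32.0] [0.0, 0.0, 0.0]
[-12.0, -3.9, -32.0] [0.0, 0.0, 0.0]
[-12.0, -3.9, -32.0] [0.0, 0.0, 0.0]
rows 11 need 8.9
[19.6, -30.9, -13.4] [0.67, 0.01, 0.98]
[19.1, -31.4, -13.0] [0.67, 0.01, 0.98]
[18.6, -31.9, -12.6] [0.67, 0.01, 0.98]
[18.0, -32.3, -12.3] [0.67, 0.01, 0.98]
[17.5, -32.8, -11.9] [0.67, 0.01, 0.98]
[16.9, -33.2, -11.5] [0.67, 0.01, 0.98]
[16.3, -33.6, -11.1] [0.67, 0.01, 0.98]
[15.8, -34.0, -10.7] [0.67, 0.01, 0.98]
[15.2, -34.4, -10.3] [0.67, 0.01, 0.98]
[14.6, -34.8, -9.9] [0.67, 0.01, 0.98]
[14.0, -35.1, -9.5] [0.67, 0.01, 0.98]
rows 3 need 2.5
[3.0, -0.2, 40.1] [0.0, 0.0, 0.0]
[3.0, -0.2, 40.1] [0.0, 0.0, 0.0]
[3.0, -0.2, 40.1] [0.0, 0.0, 0.0]
```

>>> {"fn": "arm_command", "kwargs": {"steps": [{"tx":-12,"ty":-4,"tz":-32,"wx":0,"wy":0,"wz":0,"gripper":-1},{"tx":-12,"ty":-4,"tz":-32,"wx":0,"wy":0,"wz":0,"gripper":-1},{"tx":-12,"ty":-4,"tz":-32,"wx":0,"wy":0,"wz":0,"gripper":-1},{"tx":-12,"ty":-4,"tz":-32,"wx":0,"wy":0,"wz":0,"gripper":-1},{"tx":19.5,"ty":-31,"tz":-13.5,"wx":0.7,"wy":0,"wz":1,"gripper":-1}]}}

```text
t: 15.65
tcp_pos: [0.5137, -0.3062, 0.2541]
tool_rot: [[0.793, 0.257, -0.552], [0.209, -0.966, -0.15], [-0.572, 0.004, -0.82]]
wrist_force: [0.8, -0.5, -4.2]
width: 0.0492
grasp_force: 63.9
```

>>> {"fn": "arm_command", "kwargs": {"steps": [{"tx":19,"ty":-31.5,"tz":-13,"wx":0.7,"wy":0,"wz":1,"gripper":-1},{"tx":18.5,"ty":-32,"tz":-12.5,"wx":0.7,"wy":0,"wz":1,"gripper":-1},{"tx":18,"ty":-32.5,"tz":-12.5,"wx":0.7,"wy":0,"wz":1,"gripper":-1},{"tx":17.5,"ty":-33,"tz":-12,"wx":0.7,"wy":0,"wz":1,"gripper":-1},{"tx":17,"ty":-33,"tz":-11.5,"wx":0.7,"wy":0,"wz":1,"gripper":-1}]}}

```text
t: 16.15
tcp_pos: [0.5774, -0.1287, 0.2463]
tool_rot: [[0.808, 0.163, -0.567], [0.137, -0.987, -0.09], [-0.574, -0.005, -0.819]]
wrist_force: [-0.4, -0.3, -3.9]
width: 0.0491
grasp_force: 64.0
```

>>> {"fn": "arm_command", "kwargs": {"steps": [{"tx":16.5,"ty":-33.5,"tz":-11,"wx":0.7,"wy":0,"wz":1,"gripper":-1},{"tx":16,"ty":-34,"tz":-10.5,"wx":0.6,"wy":0,"wz":1,"gripper":-1},{"tx":15,"ty":-34.5,"tz":-10.5,"wx":0.6,"wy":0,"wz":1,"gripper":-1},{"tx":14.5,"ty":-35,"tz":-10,"wx":0.6,"wy":0,"wz":1,"gripper":-1},{"tx":14,"ty":-35,"tz":-9.5,"wx":0.6,"wy":0,"wz":0.8,"gripper":-1}]}}

```text
t: 16.65
tcp_pos: [0.5996, 0.0509, 0.2242]
tool_rot: [[0.842, 0.066, -0.536], [0.052, -0.998, -0.041], [-0.537, 0.007, -0.843]]
wrist_force: [0.1, 0.5, -4.4]
width: 0.0486
grasp_force: 63.9
```

Run:
```python
from m import *
st(); shot("wrist","w8"); shot("scene","scene3"); st()
R=RT(-86.65,-35); F=np.array([.5017,.0517,.0124]); B=F-.16*R[:,2]
plan(B,R)
cv2.imwrite("pics/c2.png",np.hstack([cv2.resize(cv2.imread("pics/w8.png"),(400,300)),cv2.imread("pics/scene3.png")[130:370,150:470][:, :].repeat(1,0)] if 0 else [cv2.resize(cv2.imread("pics/w8.png"),(400,300)),cv2.resize(cv2.imread("pics/scene3.png")[90:330,200:520],(400,300))]))
```

```text
16.65 [0.5996 0.0509 0.2242] [[0.842, 0.066, -0.536], [0.052, -0.998, -0.041], [-0.537, 0.007, -0.843]] 0.04862918248612949 63.86016368865967 [ 0.1  0.5 -4.4] [-0.147  1.171  0.122  0.518 -0.119  2.023 -1.594]
16.75 [0.5994 0.0538 0.2237] [[0.841, 0.07, -0.536], [0.057, -0.998, -0.041], [-0.538, 0.004, -0.843]] 0.04865154231188303 63.876246213912964 [ 0.2 -0.5 -3.9] [-0.151  1.172  0.12   0.518 -0.12   2.023 -1.594]
rows 2 need 1.7
[19.1, -2.0, 35.4] [0.28, -1.23, 0.21]
[19.9, -1.9, 35.0] [0.28, -1.23, 0.21]
```

View pics/c2.png

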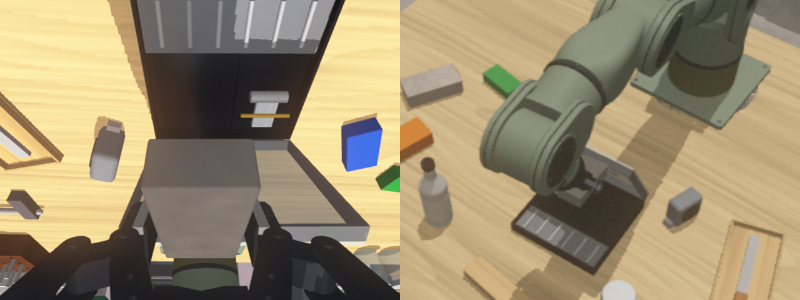

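The stone is held level, with its front face at (200,195) in the wrist view, just in front of the lid edge. The case bay is open below it and the honing guide is at (265,108). The scene view shows the forearm well above the lid.

>>> {"fn": "arm_command", "kwargs": {"steps": [{"tx":14,"ty":-0.8,"tz":10,"wx":0,"wy":0,"wz":0,"gripper":-1},{"tx":17,"ty":-0.8,"tz":24,"wx":0,"wy":0,"wz":0,"gripper":-1},{"tx":17,"ty":-0.8,"tz":25,"wx":0.3,"wy":0,"wz":0.2,"gripper":-1},{"tx":5,"ty":0,"tz":7,"wx":0.2,"wy":0,"wz":0.2,"gripper":-1},{"tx":0,"ty":0,"tz":0,"wx":0,"wy":0,"wz":0,"gripper":-1}]}}

```text
t: 17.25
tcp_pos: [0.6085, 0.0515, 0.1403]
tool_rot: [[0.842, 0.055, -0.537], [0.045, -0.998, -0.033], [-0.538, 0.003, -0.843]]
wrist_force: [1.3, 0.1, -2.7]
width: 0.0487
grasp_force: 63.7
```

Run:
```python
from m import *
s=st(); 
R=RT(-86.65,-35); F=np.array([.5017,.0517,.0124])
B=F-.06*R[:,2]; s=plan(B,R,n=5); plan(F,R,start=s)
```

```text
17.25 [0.6085 0.0515 0.1403] [[0.842, 0.055, -0.537], [0.045, -0.998, -0.033], [-0.538, 0.003, -0.843]] 0.048739805332239955 63.721643686294556 [ 1.3  0.1 -2.7] [-0.144  1.262  0.12   0.568 -0.128  1.884 -1.594]
rows 5 need 2.2
[-3.7, -1.3, 21.0] [0.01, -0.49, -0.05]
[-3.5, -1.3, 21.1] [0.01, -0.49, -0.05]
[-3.3, -1.3, 21.1] [0.01, -0.49, -0.05]
[-3.2, -1.3, 21.1] [0.01, -0.49, -0.05]
[-3.0, -1.3, 21.2] [0.01, -0.49, -0.05]
rows 2 need 1.3
[-0.0, -0.0, 30.0] [0.0, 0.0, 0.0]
[-0.0, -0.0, 30.0] [0.0, 0.0, 0.0]
```

>>> {"fn": "arm_command", "kwargs": {"steps": [{"tx":-4,"ty":-1.3,"tz":15,"wx":0,"wy":-0.5,"wz":0,"gripper":-1},{"tx":-3.5,"ty":-1.3,"tz":21,"wx":0,"wy":-0.5,"wz":0,"gripper":-1},{"tx":-3.5,"ty":-1.3,"tz":21,"wx":0,"wy":-0.5,"wz":0,"gripper":-1},{"tx":-3,"ty":-1.3,"tz":21,"wx":0,"wy":-0.5,"wz":0,"gripper":-1},{"tx":-3,"ty":-1.3,"tz":21,"wx":0,"wy":-0.5,"wz":-0.2,"gripper":-1}]}}

```text
t: 17.75
tcp_pos: [0.5402, 0.0543, 0.0691]
tool_rot: [[0.82, 0.059, -0.57], [0.048, -0.998, -0.034], [-0.571, 0.001, -0.821]]
wrist_force: [1.0, -0.2, -4.1]
width: 0.0486
grasp_force: 63.9
```

Run:
```python
from m import *
s=st(); 
R=RT(-86.65,-35); F=np.array([.5017,.0517,.0124])
plan(F,R)
```

```text
17.75 [0.5402 0.0543 0.0691] [[0.82, 0.059, -0.57], [0.048, -0.998, -0.034], [-0.571, 0.001, -0.821]] 0.04860725879367577 63.88825178146362 [ 1.  -0.2 -4.1] [-0.171  1.213  0.106  1.011 -0.123  1.531 -1.571]
rows 2 need 1.4
[0.4, 0.1, 34.3] [0.03, -0.09, -0.0]
[0.4, 0.2, 34.3] [0.03, -0.09, -0.0]
```

Remaining travel is 68 mm; I go 60 mm slowly, then check contact.

>>> {"fn": "arm_command", "kwargs": {"steps": [{"tx":0,"ty":0,"tz":20,"wx":0,"wy":0,"wz":0,"gripper":-1},{"tx":0,"ty":0,"tz":20,"wx":0,"wy":0,"wz":0,"gripper":-1},{"tx":0,"ty":0,"tz":14,"wx":0,"wy":0,"wz":0,"gripper":-1},{"tx":0,"ty":0,"tz":6,"wx":0,"wy":0,"wz":0,"gripper":-1},{"tx":0,"ty":0,"tz":0,"wx":0,"wy":0,"wz":0,"gripper":-1}]}}

```text
t: 18.25
tcp_pos: [0.5061, 0.0522, 0.0195]
tool_rot: [[0.819, 0.059, -0.571], [0.048, -0.998, -0.034], [-0.572, 0.001, -0.82]]
wrist_force: [-0.2, 0.4, -3.2]
width: 0.049
grasp_force: 63.9
```

Run:
```python
from m import *
s=st(); 
R=RT(-86.65,-35); F=np.array([.5017,.0517,.0124])
plan(F,R)
```

```text
18.25 [0.5061 0.0522 0.0195] [[0.819, 0.059, -0.571], [0.048, -0.998, -0.034], [-0.572, 0.001, -0.82]] 0.049043766138914695 63.876389265060425 [-0.2  0.4 -3.2] [-0.176  1.231  0.097  1.182 -0.126  1.343 -1.56 ]
rows 1 need 0.2
[0.5, 0.3, 8.3] [0.05, -0.11, -0.01]
```

>>> {"fn": "arm_command", "kwargs": {"steps": [{"tx":0.5,"ty":0,"tz":2.5,"wx":0,"wy":0,"wz":0,"gripper":-1},{"tx":0.5,"ty":0,"tz":2,"wx":0,"wy":0,"wz":0,"gripper":-1},{"tx":0.5,"ty":0,"tz":1.5,"wx":0,"wy":0,"wz":0,"gripper":-1},{"tx":0.5,"ty":0,"tz":1,"wx":0,"wy":0,"wz":0,"gripper":-1},{"tx":0,"ty":0,"tz":0,"wx":0,"wy":0,"wz":0,"gripper":-1}]}}

```text
t: 18.75
tcp_pos: [0.5036, 0.0521, 0.0128]
tool_rot: [[0.819, 0.059, -0.571], [0.048, -0.998, -0.034], [-0.572, 0.001, -0.82]]
wrist_force: [0.2, -0.5, 7.9]
width: 0.0489
grasp_force: 65.0
```

>>> {"fn": "arm_command", "kwargs": {"steps": [{"tx":0,"ty":0,"tz":0,"wx":0,"wy":0,"wz":0,"gripper":0.3},{"tx":0,"ty":0,"tz":0,"wx":0,"wy":0,"wz":0,"gripper":0.5},{"tx":0,"ty":0,"tz":0,"wx":0,"wy":0,"wz":0,"gripper":0.5},{"tx":0,"ty":0,"tz":0,"wx":0,"wy":0,"wz":0,"gripper":0.5},{"tx":0,"ty":0,"tz":-8,"wx":0,"wy":0,"wz":0,"gripper":0.5}]}}

```text
t: 19.25
tcp_pos: [0.5074, 0.0524, 0.0184]
tool_rot: [[0.818, 0.059, -0.573], [0.048, -0.998, -0.034], [-0.574, 0.001, -0.819]]
wrist_force: [0.4, 0.3, -0.1]
width: 0.0639
grasp_force: 0.0
```

>>> {"fn": "arm_command", "kwargs": {"steps": [{"tx":0,"ty":0,"tz":-15,"wx":0,"wy":0,"wz":0,"gripper":0.5},{"tx":0,"ty":0,"tz":-20,"wx":0,"wy":0,"wz":0,"gripper":0.5},{"tx":2,"ty":0,"tz":-25,"wx":0,"wy":0,"wz":0,"gripper":0.5},{"tx":3,"ty":0,"tz":-25,"wx":0,"wy":0,"wz":0,"gripper":0.5},{"tx":3,"ty":0,"tz":-25,"wx":0,"wy":0,"wz":0,"gripper":0.5}]}}

```text
t: 19.75
tcp_pos: [0.578, 0.0566, 0.1058]
tool_rot: [[0.819, 0.059, -0.571], [0.048, -0.998, -0.034], [-0.572, 0.001, -0.82]]
wrist_force: [0.4, 0.2, 1.1]
width: 0.0641
grasp_force: 0.0
```

Run:
```python
from m import *
s=st(); im,P=shot("wrist","w9")
c=np.array([.5438,.0096]); e=-np.array([np.cos(.0585),np.sin(.0585)]); f=np.array([-e[1]*-1,0]) ; f=np.array([-e[1],e[0]])
d=(P[...,:2]-c)*1000; X=d@e; Y=d@f; Z=P[...,2]*1000
m=(X>-28)&(X<99)&(Y>-99)&(Y<10)&(Z<60)
b=m&(Z>24)
print("stone top: n",b.sum(),"z",np.percentile(Z[b],[2,50,98]).round(1),"X",np.percentile(X[b],[.5,99.5]).round(1),"Y",np.percentile(Y[b],[.5,99.5]).round(1))
print("floor z",np.median(Z[m&(Z<12)]))
q=np.stack([X[b],Y[b],Z[b]],1); print("slopes",np.linalg.lstsq(np.c_[q[:,:2],np.ones(len(q))],q[:,2],rcond=None)[0])
print(cv2.minAreaRect(q[:,:2].astype(np.float32)))
```

```text
19.75 [0.578  0.0566 0.1058] [[0.819, 0.059, -0.571], [0.048, -0.998, -0.034], [-0.572, 0.001, -0.82]] 0.06405993340830948 0.0 [0.4 0.2 1.1] [-0.16   1.248  0.112  0.76  -0.126  1.748 -1.586]
stone top: n 8439 z [25.3 32.2 33. ] X [-16.2  82.6] Y [-68.7 -19.5]
floor z 4.292543299773854
slopes [2.09307293e-02 3.62478519e-04 3.12510209e+01]
((40.8108024597168, -43.75078201293945), (116.18212127685547, 94.64728546142578), 0.06618786603212357)
```

The stone rests flat in the bay (top at 32 mm, well inside the walls). Next I back out and go round to the lid's outer face.

```bash
cat > lid.py <<'E'
from h import *
H=np.array([.439,.0035,.0245]); u=np.array([np.cos(.0585),np.sin(.0585),0]); zz=np.array([0,0,1.])
Y=-86.65
def pose(th,a=.188,off=0.):
    phi=min(20,np.degrees(th)/2.5); R=RT(Y,phi)
    C=H+a*(u*np.cos(th)+zz*np.sin(th))+(.020+off)*(-u*np.sin(th)+zz*np.cos(th))
    return C-.011*min(1,th/.3)*R[:,0],R
E
python3 - <<'E'
from lid import *
im,P=shot("side","side3")
q=P[box(338,180,400,305)] if 0 else P[(P[...,2]>.20)&(P[...,2]<.235)&(abs(P[...,1]-.01)<.11)&(P[...,0]<.56)&(P[...,0]>.48)]
print("lid top",len(q),np.percentile(q[:,0],[2,50,98]) if len(q) else 0,np.percentile(q[:,2],[50,98]) if len(q) else 0)
s=plan([.63,.06,.16],RT(Y,-30)); s=plan([.62,.06,.27],RT(Y,-10),start=s); s=plan([.58,.05,.36],RT(Y,0),start=s)
s=plan([.44,.005,.32],RT(Y,10),start=s)
p,R=pose(1.06,off=.03); print(p); plan(p,R,start=s)
E
```

```text
lid top 738 [0.50735515 0.52308597 0.54085742] [0.2138799  0.22107048]
rows 2 need 1.5
[5.6, -0.2, -36.6] [0.03, 2.35, -0.0]
[7.1, -0.2, -36.3] [0.03, 2.35, -0.0]
rows 3 need 2.4
[-21.2, -0.2, -30.1] [-0.0, 6.67, -0.0]
[-17.6, -0.2, -32.3] [-0.0, 6.67, -0.0]
[-13.7, -0.2, -34.2] [-0.0, 6.67, -0.0]
rows 3 need 2.1
[-18.5, 2.5, -27.2] [-0.0, 3.33, 0.0]
[-16.9, 2.5, -28.2] [-0.0, 3.33, 0.0]
[-15.2, 2.5, -29.2] [-0.0, 3.33, 0.0]
rows 4 need 3.2
[-35.6, 9.2, 10.0] [-0.0, 2.5, -0.0]
[-36.0, 9.2, 8.4] [-0.0, 2.5, -0.0]
[-36.3, 9.2, 6.9] [-0.0, 2.5, -0.0]
[-36.6, 9.2, 5.3] [-0.0, 2.5, -0.0]
[0.47688861 0.00571934 0.20918421]
rows 3 need 2.4
[5.7, 0.5, 38.5] [-0.0, 3.33, 0.0]
[3.4, 0.5, 38.8] [-0.0, 3.33, 0.0]
[1.2, 0.5, 38.9] [-0.0, 3.33, 0.0]
```

>>> {"fn": "arm_command", "kwargs": {"steps": [{"tx":6,"ty":0,"tz":-36.5,"wx":0,"wy":2.3,"wz":0,"gripper":0.5},{"tx":7,"ty":0,"tz":-36.5,"wx":0,"wy":2.4,"wz":0,"gripper":0.5},{"tx":-21,"ty":0,"tz":-30,"wx":0,"wy":6.7,"wz":0,"gripper":0.5},{"tx":-17.5,"ty":0,"tz":-32.5,"wx":0,"wy":6.7,"wz":0,"gripper":0.5},{"tx":-13.5,"ty":0,"tz":-34,"wx":0,"wy":6.7,"wz":0,"gripper":0.5}]}}

```text
t: 20.35
tcp_pos: [0.6225, 0.0595, 0.2557]
tool_rot: [[0.976, 0.058, -0.208], [0.057, -0.998, -0.013], [-0.208, 0.001, -0.978]]
wrist_force: [1.9, -0.0, 1.1]
width: 0.0641
grasp_force: 0.0
```

>>> {"fn": "arm_command", "kwargs": {"steps": [{"tx":-12,"ty":2.5,"tz":-27,"wx":0,"wy":3.3,"wz":0,"gripper":0},{"tx":-12,"ty":2.5,"tz":-28,"wx":0,"wy":3.3,"wz":0,"gripper":-0.5},{"tx":-12,"ty":2.5,"tz":-29,"wx":0,"wy":3.3,"wz":0,"gripper":-1},{"tx":0,"ty":0,"tz":-15,"wx":0,"wy":0,"wz":0,"gripper":-1},{"tx":0,"ty":0,"tz":0,"wx":0,"wy":0,"wz":0,"gripper":-1}]}}

```text
t: 20.85
tcp_pos: [0.6011, 0.0509, 0.3609]
tool_rot: [[0.998, 0.058, -0.037], [0.058, -0.998, -0.003], [-0.037, 0.0, -0.999]]
wrist_force: [0.3, 0.6, 0.1]
width: 0.0
grasp_force: 0.0
```

Run:
```python
from lid import *
st()
s=plan([.44,.005,.32],RT(Y,10),n=6)
```

```text
20.85 [0.6011 0.0509 0.3609] [[0.998, 0.058, -0.037], [0.058, -0.998, -0.003], [-0.037, 0.0, -0.999]] 3.6892271049210066e-05 0.0 [0.3 0.6 0.1] [-0.197  0.686  0.148  1.058 -0.095  1.441 -1.579]
rows 6 need 3.6
[-27.0, 6.1, 7.8] [0.0, 2.02, -0.0]
[-27.2, 6.1, 6.9] [0.0, 2.02, -0.0]
[-27.5, 6.1, 5.9] [0.0, 2.02, -0.0]
[-27.7, 6.1, 4.9] [0.0, 2.02, -0.0]
[-27.8, 6.1, 4.0] [0.0, 2.02, -0.0]
[-27.9, 6.1, 3.0] [0.0, 2.02, -0.0]
```

>>> {"fn": "arm_command", "kwargs": {"steps": [{"tx":-33,"ty":7,"tz":9,"wx":0,"wy":2.4,"wz":0,"gripper":-1},{"tx":-33,"ty":7,"tz":8,"wx":0,"wy":2.4,"wz":0,"gripper":-1},{"tx":-33,"ty":7.5,"tz":6,"wx":0,"wy":2.4,"wz":0,"gripper":-1},{"tx":-33,"ty":7.5,"tz":5,"wx":0,"wy":2.4,"wz":0,"gripper":-1},{"tx":-33,"ty":7.5,"tz":4,"wx":0,"wy":2.4,"wz":0,"gripper":-1}]}}

```text
t: 21.35
tcp_pos: [0.4462, 0.0068, 0.3218]
tool_rot: [[0.986, 0.058, 0.158], [0.058, -0.998, 0.008], [0.158, 0.001, -0.987]]
wrist_force: [1.6, 0.1, -0.5]
width: 0.0001
grasp_force: 0.0
```

>>> {"fn": "arm_command", "kwargs": {"steps": [{"tx":5,"ty":0.5,"tz":25,"wx":0,"wy":2.5,"wz":0,"gripper":-1},{"tx":4,"ty":0.5,"tz":30,"wx":0,"wy":2.5,"wz":0,"gripper":-1},{"tx":2,"ty":0.5,"tz":30,"wx":0,"wy":2.5,"wz":0,"gripper":-1},{"tx":0,"ty":0,"tz":20,"wx":0,"wy":2,"wz":0,"gripper":-1},{"tx":0,"ty":0,"tz":0,"wx":0,"wy":0,"wz":0,"gripper":-1}]}}

```text
t: 21.85
tcp_pos: [0.4805, 0.0074, 0.22]
tool_rot: [[0.948, 0.058, 0.314], [0.055, -0.998, 0.018], [0.314, 0.001, -0.949]]
wrist_force: [0.8, 0.4, 0.5]
width: -0.0001
grasp_force: 0.0
```

Run:
```python
from lid import *
st(); print(pose(1.06)[0],pose(1.06,off=.03)[0])
s=plan(*pose(1.06),n=3)
for a,b,n in((1.06,.85,5),(.85,.6,5),(.6,.35,5)):
    s=plan(*pose(b),start=s,n=n)
```

```text
21.85 [0.4805 0.0074 0.22  ] [[0.948, 0.058, 0.314], [0.055, -0.998, 0.018], [0.314, 0.001, -0.949]] -0.00010103340408274234 0.0 [0.8 0.4 0.5] [-0.125  0.499  0.059  2.166 -0.133  0.159 -1.463]
[0.50301451 0.00724945 0.19451805] [0.47688861 0.00571934 0.20918421]
rows 3 need 0.7
[4.4, 0.5, 10.4] [0.02, 0.56, -0.01]
[4.3, 0.5, 10.5] [0.02, 0.56, -0.01]
[4.2, 0.5, 10.5] [0.02, 0.56, -0.01]
rows 5 need 0.8
[5.2, -0.0, 6.0] [0.0, -0.1, -0.0]
[5.2, -0.0, 6.0] [0.0, -0.1, -0.0]
[5.2, -0.0, 5.9] [0.0, -0.1, -0.0]
rows 5 need 1.0
[4.5, -0.0, 8.1] [-0.0, -1.15, -0.0]
[4.6, -0.0, 8.0] [-0.0, -1.15, -0.0]
[4.8, -0.0, 7.9] [-0.0, -1.15, -0.0]
[4.9, -0.0, 7.8] [-0.0, -1.15, -0.0]
[5.1, -0.0, 7.7] [-0.0, -1.15, -0.0]
rows 5 need 1.0
[3.2, -0.0, 8.7] [0.0, -1.15, -0.0]
[3.3, -0.0, 8.6] [0.0, -1.15, -0.0]
[3.5, -0.0, 8.5] [0.0, -1.15, -0.0]
[3.7, -0.0, 8.5] [0.0, -1.15, -0.0]
[3.8, -0.0, 8.4] [0.0, -1.15, -0.0]
```

>>> {"fn": "arm_command", "kwargs": {"steps": [{"tx":4.5,"ty":0.5,"tz":10.5,"wx":0,"wy":0,"wz":0,"gripper":-1},{"tx":4.5,"ty":0.5,"tz":10.5,"wx":0,"wy":0,"wz":0,"gripper":-1},{"tx":4.5,"ty":0.5,"tz":9,"wx":0,"wy":0,"wz":0,"gripper":-1},{"tx":5,"ty":0,"tz":6,"wx":0,"wy":0,"wz":0,"gripper":-1},{"tx":5,"ty":0,"tz":6,"wx":0,"wy":0,"wz":0,"gripper":-1}]}}

```text
t: 22.35
tcp_pos: [0.5184, 0.0082, 0.1901]
tool_rot: [[0.946, 0.058, 0.318], [0.055, -0.998, 0.018], [0.319, 0.001, -0.948]]
wrist_force: [-1.6, -0.7, 2.0]
width: -0.0
grasp_force: 1.1
```

>>> {"fn": "arm_command", "kwargs": {"steps": [{"tx":5,"ty":0,"tz":6,"wx":0,"wy":0,"wz":0,"gripper":-1},{"tx":5,"ty":0,"tz":6,"wx":0,"wy":0,"wz":0,"gripper":-1},{"tx":5,"ty":0,"tz":6,"wx":0,"wy":0,"wz":0,"gripper":-1},{"tx":4.5,"ty":0,"tz":8,"wx":0,"wy":-1,"wz":0,"gripper":-1},{"tx":4.5,"ty":0,"tz":8,"wx":0,"wy":-1,"wz":0,"gripper":-1}]}}

```text
t: 22.85
tcp_pos: [0.5517, 0.0101, 0.1653]
tool_rot: [[0.957, 0.058, 0.285], [0.056, -0.998, 0.016], [0.285, 0.001, -0.958]]
wrist_force: [-0.3, 0.4, 1.8]
width: -0.0
grasp_force: 0.9
```

Run:
```python
from lid import *
s=st(); p=np.array(s["tcp_pos"]);R=np.array(s["tool_rot"]); c=p+.011*R[:,0]-H
h=c@u; z=c[2]; r=np.hypot(h,z); th=np.arctan2(z,h)-np.arcsin(.02/r); print("corner: lid angle",th,"along",np.sqrt(r*r-.0004))
im,P=shot("side","side4")
q=P[(abs(P[...,1]-.01)<.115)&(P[...,0]<.66)&(P[...,0]>.50)&(P[...,2]>.1)]
print(len(q), np.percentile(q[:,2],[50,90,99]) if len(q) else 0, q[:,0].max() if len(q) else 0)
for b in (.6,.35,.15):
    s_=plan(*pose(b),n=5,start=None if b==.6 else s_)
```

```text
22.85 [0.5517 0.0101 0.1653] [[0.957, 0.058, 0.285], [0.056, -0.998, 0.016], [0.285, 0.001, -0.958]] -2.637168481228802e-07 0.9208162827417254 [-0.3  0.4  1.8] [-0.108  0.681  0.049  1.978 -0.134  0.196 -1.46 ]
corner: lid angle 0.7562784654147204 along 0.1885590147738531
4498 [0.18352533 0.43117615 0.50078904] 0.5981800024716795
rows 5 need 0.6
[2.6, 0.0, 4.9] [0.01, -0.55, -0.0]
[2.7, 0.0, 4.9] [0.01, -0.55, -0.0]
[2.7, 0.0, 4.9] [0.01, -0.55, -0.0]
[2.7, 0.0, 4.9] [0.01, -0.55, -0.0]
[2.8, 0.0, 4.8] [0.01, -0.55, -0.0]
rows 5 need 1.0
[3.2, -0.0, 8.7] [0.0, -1.15, -0.0]
[3.3, -0.0, 8.6] [0.0, -1.15, -0.0]
[3.5, -0.0, 8.5] [0.0, -1.15, -0.0]
[3.7, -0.0, 8.5] [0.0, -1.15, -0.0]
[3.8, -0.0, 8.4] [0.0, -1.15, -0.0]
rows 5 need 0.8
[2.7, -0.0, 7.3] [-0.0, -0.92, -0.0]
[2.8, -0.0, 7.2] [-0.0, -0.92, -0.0]
[3.0, -0.0, 7.2] [-0.0, -0.92, -0.0]
[3.1, -0.0, 7.1] [-0.0, -0.92, -0.0]
[3.2, -0.0, 7.1] [-0.0, -0.92, -0.0]
```

The lid is moving under a light push (angle about 0.76). I continue along the arc.

>>> {"fn": "arm_command", "kwargs": {"steps": [{"tx":2.6,"ty":0,"tz":5,"wx":0,"wy":-0.5,"wz":0,"gripper":-1},{"tx":2.7,"ty":0,"tz":5,"wx":0,"wy":-0.5,"wz":0,"gripper":-1},{"tx":2.7,"ty":0,"tz":5,"wx":0,"wy":-0.5,"wz":0,"gripper":-1},{"tx":2.7,"ty":0,"tz":5,"wx":0,"wy":-0.6,"wz":0,"gripper":-1},{"tx":2.8,"ty":0,"tz":5,"wx":0,"wy":-0.6,"wz":0,"gripper":-1}]}}

```text
t: 23.4
tcp_pos: [0.5711, 0.0112, 0.1448]
tool_rot: [[0.969, 0.058, 0.239], [0.056, -0.998, 0.013], [0.239, 0.001, -0.971]]
wrist_force: [-1.3, -0.1, 1.4]
width: -0.0001
grasp_force: 0.8
```

>>> {"fn": "arm_command", "kwargs": {"steps": [{"tx":3.2,"ty":0,"tz":8.7,"wx":0,"wy":-1.1,"wz":0,"gripper":-1},{"tx":3.3,"ty":0,"tz":8.6,"wx":0,"wy":-1.1,"wz":0,"gripper":-1},{"tx":3.5,"ty":0,"tz":8.5,"wx":0,"wy":-1.2,"wz":0,"gripper":-1},{"tx":3.7,"ty":0,"tz":8.5,"wx":0,"wy":-1.2,"wz":0,"gripper":-1},{"tx":3.8,"ty":0,"tz":8.4,"wx":0,"wy":-1.2,"wz":0,"gripper":-1}]}}

```text
t: 23.9
tcp_pos: [0.5965, 0.0126, 0.1061]
tool_rot: [[0.989, 0.058, 0.138], [0.057, -0.998, 0.007], [0.139, 0.001, -0.99]]
wrist_force: [-0.8, -0.1, 0.7]
width: -0.0
grasp_force: 0.6
```

Run:
```python
from lid import *
s=st(); p=np.array(s["tcp_pos"]);R=np.array(s["tool_rot"]); c=p+.011*R[:,0]-H
h=c@u; z=c[2]; r=np.hypot(h,z); th=np.arctan2(z,h)-np.arcsin(.02/r); print("corner: lid angle",th,"along",np.sqrt(r*r-.0004))
for b in (.15,.05,0):
    s_=plan(*pose(b),n=5,start=None if b==.15 else s_)
```

```text
23.9 [0.5965 0.0126 0.1061] [[0.989, 0.058, 0.138], [0.057, -0.998, 0.007], [0.139, 0.001, -0.99]] -3.526649698653291e-05 0.5804822221398354 [-0.8 -0.1  0.7] [-0.115  0.859  0.075  1.705 -0.127  0.443 -1.472]
corner: lid angle 0.3514893579021806 along 0.1869353458058806
rows 5 need 0.8
[3.0, -0.0, 7.3] [0.01, -0.9, -0.0]
[3.1, -0.0, 7.2] [0.01, -0.9, -0.0]
[3.2, -0.0, 7.2] [0.01, -0.9, -0.0]
[3.3, -0.0, 7.1] [0.01, -0.9, -0.0]
[3.4, -0.0, 7.1] [0.01, -0.9, -0.0]
rows 5 need 0.4
[1.3, -0.0, 3.7] [-0.0, -0.46, 0.0]
[1.3, -0.0, 3.7] [-0.0, -0.46, 0.0]
[1.3, -0.0, 3.7] [-0.0, -0.46, 0.0]
[1.4, -0.0, 3.7] [-0.0, -0.46, 0.0]
[1.4, -0.0, 3.7] [-0.0, -0.46, 0.0]
rows 5 need 0.2
[0.6, -0.0, 1.9] [-0.0, -0.23, 0.0]
[0.6, -0.0, 1.9] [-0.0, -0.23, 0.0]
[0.6, -0.0, 1.9] [-0.0, -0.23, 0.0]
[0.6, -0.0, 1.9] [-0.0, -0.23, 0.0]
[0.6, -0.0, 1.9] [-0.0, -0.23, 0.0]
```

>>> {"fn": "arm_command", "kwargs": {"steps": [{"tx":1.5,"ty":0,"tz":7,"wx":0,"wy":-0.9,"wz":0,"gripper":-1},{"tx":1.5,"ty":0,"tz":7,"wx":0,"wy":-0.9,"wz":0,"gripper":-1},{"tx":1.5,"ty":0,"tz":7,"wx":0,"wy":-0.9,"wz":0,"gripper":-1},{"tx":1.5,"ty":0,"tz":7,"wx":0,"wy":-0.9,"wz":0,"gripper":-1},{"tx":1.5,"ty":0,"tz":7,"wx":0,"wy":-0.9,"wz":0,"gripper":-1}]}}

```text
t: 24.4
tcp_pos: [0.6079, 0.0133, 0.0724]
tool_rot: [[0.996, 0.058, 0.061], [0.058, -0.998, 0.003], [0.062, 0.001, -0.998]]
wrist_force: [1.1, -0.6, 2.1]
width: -0.0001
grasp_force: 0.6
```

>>> {"fn": "arm_command", "kwargs": {"steps": [{"tx":0.5,"ty":0,"tz":3.7,"wx":0,"wy":-0.5,"wz":0,"gripper":-1},{"tx":0.5,"ty":0,"tz":3.7,"wx":0,"wy":-0.5,"wz":0,"gripper":-1},{"tx":0.5,"ty":0,"tz":3.7,"wx":0,"wy":-0.5,"wz":0,"gripper":-1},{"tx":0.5,"ty":0,"tz":3.7,"wx":0,"wy":-0.5,"wz":0,"gripper":-1},{"tx":0.5,"ty":0,"tz":2,"wx":0,"wy":-0.5,"wz":0,"gripper":-1}]}}

```text
t: 24.9
tcp_pos: [0.6109, 0.0134, 0.0559]
tool_rot: [[0.998, 0.058, 0.018], [0.058, -0.998, 0.0], [0.018, 0.001, -1.0]]
wrist_force: [-1.0, -0.1, 0.8]
width: 0.0002
grasp_force: 0.5
```

>>> {"fn": "arm_command", "kwargs": {"steps": [{"tx":0,"ty":0,"tz":1.5,"wx":0,"wy":0,"wz":0,"gripper":-1},{"tx":0,"ty":0,"tz":1.5,"wx":0,"wy":0,"wz":0,"gripper":-1},{"tx":0,"ty":0,"tz":1.5,"wx":0,"wy":0,"wz":0,"gripper":-1},{"tx":0,"ty":0,"tz":0,"wx":0,"wy":0,"wz":0,"gripper":-1},{"tx":0,"ty":0,"tz":0,"wx":0,"wy":0,"wz":0,"gripper":-1}]}}

```text
t: 25.4
tcp_pos: [0.6109, 0.0134, 0.0516]
tool_rot: [[0.998, 0.058, 0.019], [0.058, -0.998, 0.001], [0.019, 0.001, -1.0]]
wrist_force: [0.3, -0.7, 0.1]
width: -0.0002
grasp_force: 0.0
```

>>> {"fn": "arm_command", "kwargs": {"steps": [{"tx":0,"ty":0,"tz":1.5,"wx":0,"wy":0,"wz":0,"gripper":-1},{"tx":0,"ty":0,"tz":1.5,"wx":0,"wy":0,"wz":0,"gripper":-1},{"tx":0,"ty":0,"tz":1.5,"wx":0,"wy":0,"wz":0,"gripper":-1},{"tx":0,"ty":0,"tz":1,"wx":0,"wy":0,"wz":0,"gripper":-1},{"tx":0,"ty":0,"tz":0,"wx":0,"wy":0,"wz":0,"gripper":-1}]}}

```text
t: 25.9
tcp_pos: [0.6111, 0.0134, 0.046]
tool_rot: [[0.998, 0.058, 0.019], [0.058, -0.998, 0.0], [0.019, 0.001, -1.0]]
wrist_force: [-0.7, -0.1, 0.3]
width: -0.0002
grasp_force: 0.0
```

>>> {"fn": "arm_command", "kwargs": {"steps": [{"tx":0,"ty":0,"tz":1,"wx":0,"wy":0,"wz":0,"gripper":-1},{"tx":0,"ty":0,"tz":0.5,"wx":0,"wy":0,"wz":0,"gripper":-1},{"tx":0,"ty":0,"tz":0.5,"wx":0,"wy":0,"wz":0,"gripper":-1},{"tx":0,"ty":0,"tz":0,"wx":0,"wy":0,"wz":0,"gripper":-1},{"tx":0,"ty":0,"tz":0,"wx":0,"wy":0,"wz":0,"gripper":-1}]}}

```text
t: 26.4
tcp_pos: [0.6113, 0.0135, 0.0446]
tool_rot: [[0.998, 0.058, 0.019], [0.058, -0.998, 0.001], [0.019, 0.0, -1.0]]
wrist_force: [-1.0, 0.9, 8.4]
width: -0.0002
grasp_force: 4.2
```

>>> {"fn": "arm_command", "kwargs": {"steps": [{"tx":0,"ty":0,"tz":0.5,"wx":0,"wy":0,"wz":0,"gripper":-1},{"tx":0,"ty":0,"tz":0,"wx":0,"wy":0,"wz":0,"gripper":-1},{"tx":0,"ty":0,"tz":-2,"wx":0,"wy":0,"wz":0,"gripper":-1},{"tx":0,"ty":0,"tz":-10,"wx":0,"wy":0,"wz":0,"gripper":-1},{"tx":0,"ty":0,"tz":-25,"wx":0,"wy":0,"wz":0,"gripper":-1}]}}

```text
t: 26.9
tcp_pos: [0.6096, 0.0134, 0.0801]
tool_rot: [[0.998, 0.058, 0.016], [0.058, -0.998, 0.0], [0.016, 0.001, -1.0]]
wrist_force: [0.3, -0.1, 0.3]
width: 0.0002
grasp_force: 0.0
```

>>> {"fn": "arm_command", "kwargs": {"steps": [{"tx":0,"ty":0,"tz":-40,"wx":0,"wy":0,"wz":0,"gripper":-1},{"tx":0,"ty":0,"tz":-45,"wx":0,"wy":0,"wz":0,"gripper":-1},{"tx":0,"ty":0,"tz":-45,"wx":0,"wy":0,"wz":0,"gripper":-1},{"tx":-30,"ty":0,"tz":-40,"wx":0,"wy":0,"wz":0,"gripper":-1},{"tx":-30,"ty":0,"tz":-40,"wx":0,"wy":0,"wz":0,"gripper":-1}]}}

```text
t: 27.4
tcp_pos: [0.5454, 0.0097, 0.2913]
tool_rot: [[0.998, 0.058, 0.019], [0.058, -0.998, 0.001], [0.019, 0.001, -1.0]]
wrist_force: [0.5, -0.1, 0.2]
width: 0.0003
grasp_force: 0.0
```

>>> {"fn": "arm_command", "kwargs": {"steps": [{"tx":-40,"ty":0,"tz":-20,"wx":0,"wy":0,"wz":0,"gripper":-1},{"tx":-40,"ty":0,"tz":-20,"wx":0,"wy":0,"wz":0,"gripper":-1},{"tx":-30,"ty":0,"tz":0,"wx":0,"wy":0,"wz":0,"gripper":-1},{"tx":0,"ty":0,"tz":0,"wx":0,"wy":0,"wz":0,"gripper":-1},{"tx":0,"ty":0,"tz":0,"wx":0,"wy":0,"wz":0,"gripper":-1}]}}

```text
t: 27.9
tcp_pos: [0.4361, 0.0035, 0.3281]
tool_rot: [[0.998, 0.058, 0.02], [0.058, -0.998, 0.001], [0.02, 0.0, -1.0]]
wrist_force: [0.3, 0.4, -0.6]
width: 0.0001
grasp_force: 0.0
```

Run:
```python
from lid import *
st(); im,P=shot("wrist","w10"); shot("side","side5"); shot("scene","scene5")
d=P-H; h=d@u*1000; l=(d@np.array([-u[1],u[0],0]))*1000; Z=P[...,2]*1000
for lo,hi in((4,30),(80,120),(170,195),(198,208)):
    m=(h>lo)&(h<hi)&(abs(l)<100)&(Z>36)&(Z<70); print(lo,hi,m.sum(),np.percentile(Z[m],[10,50,90]).round(1) if m.sum() else "")
m=(abs(l)<106)&(abs(l)>99)&(h>10)&(h<205)&(Z>36)&(Z<70); print("rim slope",np.polyfit(h[m],Z[m],1) if m.sum()>9 else m.sum())
a=cv2.resize(cv2.imread("pics/w10.png"),(400,300)); b=cv2.resize(cv2.imread("pics/side5.png")[150:450,200:600],(400,300))
cv2.imwrite("pics/end.png",np.hstack([a,b]))
```

```text
27.9 [0.4361 0.0035 0.3281] [[0.998, 0.058, 0.02], [0.058, -0.998, 0.001], [0.02, 0.0, -1.0]] 0.00012239679644419498 0.0 [ 0.3  0.4 -0.6] [-0.178  0.373  0.146  1.796 -0.065  0.957 -1.518]
4 30 5148 [43.7 44.9 48.4]
80 120 9432 [43.5 44.6 45.7]
170 195 893 [43.4 44.5 45.7]
198 208 0 
rim slope [-7.81436109e-04  4.47185906e+01]
```

View pics/end.png

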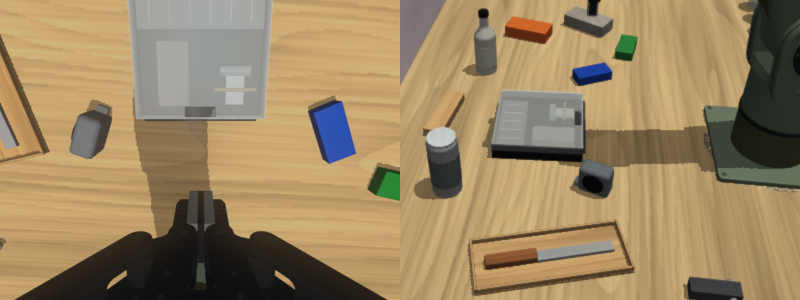

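The lid is level and fully shut: its top is at 44.6 mm across its whole length. The stone is visible under it at (172,75), the file is in the tray, and the bystanders have not moved.

```bash
python3 -c "
from workcell import sign_off; print(sign_off())"
```

```text
the job is handed in; nothing more can be done
None
```

The kit is packed and the job handed in at about 28 s: the file lies flat in the tray, the stone lies flat in the rear bay, the lid was lowered gently until fully shut and let go, and the glue, can, tape and offcut were left where they stood.

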